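Unlock the board cradle and hang the carrier to dry

TASK

The freshly coated circuit board in the tilted cradle is ready to dry. Pull the cradle's lock plunger out until it is fully drawn, press the clamp lever all the way down so that its arm swings clear, then lift the board carrier out of the cradle and hang it by its top bar in both hooks of the drying stand. Leave it hanging freely and still with the clamp left open and unlocked, and do not disturb the other things on the bench.

Things in the scene. Friction and masses are not known exactly. Their poses are not given: they have to be found in the camera images.
- cradle: Fixed steel and aluminium cradle, base plate 180 x 225 x 12 mm. Origin: base underside, under the carrier's middle; z up, x the way its face looks, y towards the lever side. The face leans 30 deg from upright, top towards -x. FACE FRAME: up-the-face u = (-0.5, 0, 0.866), out of the face n = (0.866, 0, 0.5), both in cradle axes; across = y. Mechanism 116 mm to +y of the middle.
- plunger_knob (a point): Middle of the lock plunger's black knob: upright cylinder along u, 26 mm diameter, 24 mm high, standing over the lever's hub. Below it a 3 mm gap, then a steel barrel 18 mm wide on a bridge 28 x 40 mm whose top is 31 mm below the knob's middle. Axes x = n, y = across, z = u. It moves with the plunger.
- plunger (a joint): Lock plunger, m: 0 = engaged (locks the lever), 0.020 = fully drawn. Slides only along u (up and 30 deg towards -x of the cradle), needs about 5 N and stays where it is left. Its nose leaves the notch in the lever after about 12 mm; until then the lever only gives a little (under 0.15 rad).
- lever_grip (a point): Point on the axis of the clamp lever's black grip (20 mm thick, 75 mm long; point lies 120 mm from the pivot, 27 mm from the grip's end). Pivot axis along n, at cradle (-0.029, 0.116, 0.187). At start the handle points across (+y) and up the face at 37 deg, and is pushed down the face (-u) to 37 deg below: the point drops 145 mm along -u and ends at the same y.
- lever (a joint): Clamp lever, rad: 0 = closed, its arm with rubber foot lies over the carrier's top bar at the +y end; 1.3 = fully down, the arm is swung up clear of the carrier. Needs about 2 to 4 N at the grip, stays where it is left. Locked while the plunger is in. Its steel rod and hub are grey; only the grip is black.
- carrier_bar (a point): Centre of the top bar of the loose aluminium carrier (0.26 to 0.46 kg): frame 160 wide x 150 high x 10 mm thick with a green board inside. The bar is 160 long, 16 high, 10 thick; below it is an opening 136 wide, 44 mm high. z = up the frame, x = its thickness (in the cradle = n), y = along the bar. In the cradle it stands on a ledge with a 24 mm lip, leans on two stiles, and comes out along u.
- carrier: The same loose carrier: origin at the middle of its bottom edge, 142 mm below the bar's centre; same axes as carrier_bar. Upright means z vertical.
- hook_throats (a point): On the fixed drying stand, midway between its two steel J-hooks (100 mm apart along y, 8 mm wire), on the throats' floor, 200 mm above the bench. z up; hooks open upwards and to -x. Throat about 26 mm wide at its mouth, 20 at its floor. The free upturned tips, 16 mm to -x of this point, rise 14 mm above the floor; the shanks, 19 mm to +x, rise 18 mm and run back to posts 63 mm to +x.
- bottle: Bystander: clear plastic bottle with white cap, 48 mm diameter, 130 mm high, standing. Origin: middle of its underside.
- parts_bin: Bystander: red open parts bin 100 x 140 x 55 mm. Origin: middle of its underside.
- screwdriver: Bystander: screwdriver 180 mm long, lying, black handle. Origin near its middle.
- magnifier: Bystander: bench magnifier on a white round foot, 96 mm diameter, about 200 mm high. Origin: middle of its underside.
Things that resemble listed ones, but are neither listed nor needed, are in the scene too. What is shaped like the part that bears hook_throats but brown is not meant. Leave any brown look-alike of the carrier alone.

How it is judged (in metres and radians):
On the way, in this order (a step that is already met when the one before it is completed fails the run):
1. the lock plunger is drawn out of the lever's hub (at least 15 of its 20 mm) (value of joint plunger above 0.015 m), for 0.1 s.
2. the clamp lever is pressed down (at least 1.15 of its 1.3 rad) (value of joint lever above 1.15 rad), for 0.1 s.
At the end, for the whole second after the job is handed in: The carrier hangs still and upright (within 9 deg), its top bar down in both throats: bar centre within 13 mm fore and aft and 25 mm sideways of the throats' middle, 3 to 13 mm above their floor. The plunger is still drawn (over 12 mm) and the lever still down (over 1.0 rad) (x of carrier_bar in the frame of hook_throats between -0.013 and 0.013 m and y of carrier_bar in the frame of hook_throats between -0.025 and 0.025 m and z of carrier_bar in the frame of hook_throats between 0.003 and 0.013 m and angle between carrier's own z axis and vertical below 0.15 rad and linear speed of carrier below 0.03 m/s and value of joint plunger above 0.012 m and value of joint lever above 1 rad); the robot touches nothing.
It fails at once if the lever is forced past the engaged plunger (value of joint lever above 0.3 rad and value of joint plunger below 0.006 m).
It fails at once if the carrier is wrenched out from under the closed clamp (value of joint lever below 0.9 rad and distance of carrier_bar from where it was at the start of the episode above 0.025 m).
It fails at once if a bystander is disturbed (moved more than 40 mm) (distance of any of bottle, parts_bin, screwdriver, magnifier from where it was at the start of the episode above 0.04 m).
It also fails if it takes over 58 s, if anything falls off the work surface, if the arm or the gripper's body presses on something with over 40 N, if the wrist force passes 120 N, or if a joint passes its speed limit or range.

ROBOT

A 6-joint arm with a two-finger parallel gripper is mounted at the origin on the work surface. World frame = base frame: x ahead of the robot, y to its left, z up, the work surface at z = 0. Lengths are in m, angles in degrees, forces in N, time in s.
With the tool pointing down it reaches from about 0.35 to 0.875 m from the base axis. Payload 4.2 kg.
Tool frame: the origin (TCP) lies midway between the tips of the shut fingers; the grasp point (between the pads) lies 19 mm behind it; x points along the fingers, y is the direction in which the jaws open and shut, and the axes are right-handed (so a half turn about x gives the same grasp; the last joint's range is limited). The gripper opens to 87 mm and grips with 3 to 60 N. Pads are 19 mm wide; open, the fingers measure 117 mm over their backs; the gripper's body (75 mm by 190 mm) begins 51 mm behind the grasp point.
Start: joints at [-62.303, 22.042, 0.453, 0, -68.411, -14.817], TCP at [0.139, -0.609, 0.223] pointing down, gripper open.
Joint ranges: [-179.83, 179.83], [-69.29, 118.12], [-61.27, 80.66], [-181.25, 117.63], [-171.15, -9.14], [-177.46, 177.46]. Speed limits (degrees/s): [159.86, 159.86, 180, 180, 180, 180].

INTERFACE

Orientations are given as a 3x3 rotation matrix whose columns are the frame's x, y, z axes.
In Python, from station import r gives the robot as it stands.
- The arm moves only by the tool play_rows, never from a script. Its argument "plan" is a list that holds one entry, the list of rows, each a list of 6 numbers: the shift along the tool's x, y, z in cm, then the turn, a rotation vector about the tool's x, y, z in units of 10 degrees (1.0 is 10 degrees). A call has 1 to 5 rows; each row is the pose to reach, as a shift and turn from the pose commanded when the call began, along the tool's axes at that moment; what a row does not reach only later rows make up. A row lasts 1/8 s, in which the tool goes at most 62.5 mm and 10.7 degrees, less where a joint would pass 70% of its speed; a pose out of reach is approached as far as the arm can. A call with a gripper value outside its range is refused whole. "hand" is the opening, from 0 (shut) to 1 (fully open), set as the call begins (left out, the last holds). The fingers move at their own pace and stop on an object; the grip force is fixed at half the most. Time passes only in rows, so rows that repeat a pose let the fingers close. It gives the time, the measured TCP pose, the force and the opening at its end, in the units of the state.
- r.sense(): the state, without advancing time (a new reading comes with each control period).
- r.capture(name): name is "scene" or "side" or "wrist"; returns (picture, depth): 420x560x3 uint8, blue, green, red; 420x560 float32, m along the optical axis (not along the pixel's ray), 0 where there is no reading.
- r.get_calibration(name): a dict with "vfov" (degrees; the focal length in pixels is half the picture's height over the tangent of half this angle, whatever the lens; pixels are square), "cx", "cy" (the principal point, pixels), "rvec" (rotation vector, rad) and "tvec" (3), from world to camera coordinates, as OpenCV has them. Camera axes: x right, y down, z forward; pixel columns grow to the right and rows downward; lengths in m; the calibration is good to about 2 mm. A picture is of the moment at which its call begins: read the wrist's pose just before it. get_calibration takes no time and is no camera call; for the wrist camera it gives the pose at the moment of the call.
- r.finish_job(): hands the job in, once; it reports no verdict.
The state is a dict: "time_s": time; "joints": joint angles; "joint_velocities": joint speeds; "effort": joint torques, N m; "tcp_pos": TCP position; "ee_rot": TCP orientation; "wrist_force": force on the tool from outside, world axes, zero at the start; "moment": the same for the moment, N m; "gripper_width": opening from 0.0 (shut) to 1.0 (fully open).
Only numpy, scipy, OpenCV 4.12 (cv2) and the standard library are available. Lean on these libraries where they do the work, as an engineer would, in place of code of your own. Each camera call takes 0.05 s, during which the arm holds its last target.

## Working session

There is one attempt and no reset: what is moved stays moved. The work goes in short steps, Python scripts to look and compute and a tool call to move; the robot and the scene stay as the last step left them, time stands still between calls to the robot, and variables do not carry over. Pictures are saved under pics/ and viewed, and the job is handed in when it is done.

Besides the shell and the picture viewer there is one more tool, called after "Request:" as name(argument=value, ...), one argument or row to a line, values as JSON. play_rows: Moves the arm, as the interface text tells. Its arguments: {"type":"object","properties":{"plan":{"type":"array","items":{"type":"array","items":{"type":"array","items":{"type":"number"}}}},"hand":{"type":"number"}},"required":["plan"]}

```bash
ls; mkdir -p pics
cat > h.py <<'E'
import numpy as np, cv2
from station import r
def cal(n):
    c=r.get_calibration(n); f=210/np.tan(np.radians(c['vfov'])/2)
    R=cv2.Rodrigues(np.array(c['rvec'],float))[0]; t=np.array(c['tvec'],float).ravel()
    return f,c['cx'],c['cy'],R,t
def pt(C,u,v,d):
    f,cx,cy,R,t=C; p=np.array([(u-cx)/f*d,(v-cy)/f*d,d]); return R.T@(p-t)
def cloud(C,D):
    f,cx,cy,R,t=C; v,u=np.mgrid[:D.shape[0],:D.shape[1]]
    P=np.stack([(u-cx)/f*D,(v-cy)/f*D,D],-1); return (P-t)@R
def ray_z(C,u,v,z):
    f,cx,cy,R,t=C; o=-R.T@t; d=R.T@np.array([(u-cx)/f,(v-cy)/f,1]); return o+d*(z-o[2])/d[2]
def proj(C,p):
    f,cx,cy,R,t=C; q=R@np.array(p)+t; return f*q[0]/q[2]+cx,f*q[1]/q[2]+cy
E
python3 - <<'E'
from h import *
s=r.sense();print({k:np.round(v,3).tolist() for k,v in s.items()})
for n in("scene","side","wrist"):
    C=cal(n); im,D=r.capture(n); cv2.imwrite(f'pics/{n}0.png',im); np.savez(f'{n}0.npz',im=im,D=D); print(n,r.get_calibration(n),-C[3].T@C[4],(D>0).mean())
E
```

```text
pics
{'time_s': 0.0, 'joints': [-62.304, 22.092, 0.379, -0.029, -68.412, -14.816], 'joint_velocities': [0.004, -0.016, -0.011, -0.012, 0.019, 0.062], 'effort': [-0.0, -39.067, 18.741, 4.22, 0.011, -0.0], 'tcp_pos': [0.139, -0.609, 0.221], 'ee_rot': [[-0.001, -0.223, 0.975], [0.002, 0.975, 0.223], [-1.0, 0.002, -0.0]], 'wrist_force': [-0.472, 0.033, 0.58], 'moment': [-0.003, 0.024, -0.011], 'gripper_width': 1.005}
scene {'vfov': 43.077494937310554, 'cx': 283.7873273521922, 'cy': 215.5315653416461, 'rvec': array([ 2.37356516,  0.62448266, -0.21466889]), 'tvec': array([-0.39493863, -0.22242789,  2.27118984])} [ 1.12912629 -1.23769982  1.59903938] 0.9923299319727891
side {'vfov': 47.29931317941819, 'cx': 276.953328222815, 'cy': 210.3750950041749, 'rvec': array([ 2.25442329, -0.65386156,  0.27222551]), 'tvec': array([-0.5706189 ,  0.23236041,  1.82658049])} [-0.12951809 -1.29310231  1.4237644 ] 0.982155612244898
wrist {'vfov': 60.90693533332696, 'cx': 289.1241656706891, 'cy': 203.54824634235612, 'rvec': array([-1.82855541, -2.29379213, -0.35173554]), 'tvec': array([ 0.62504831, -0.03570387,  0.39222277])} [ 0.0587251  -0.62837354  0.38383837] 0.9959906462585034
```

View pics/scene0.png

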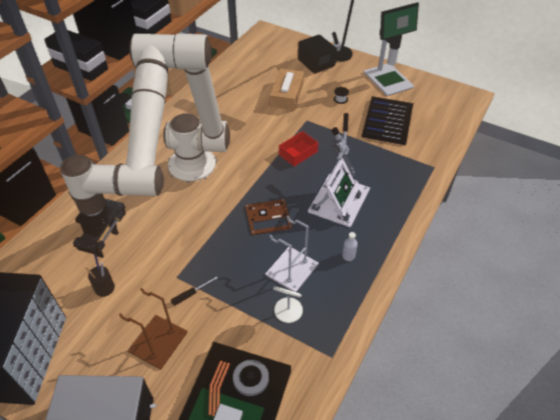

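View pics/side0.png

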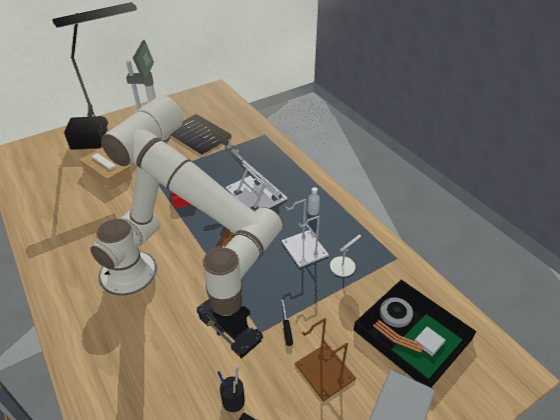

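View pics/wrist0.png

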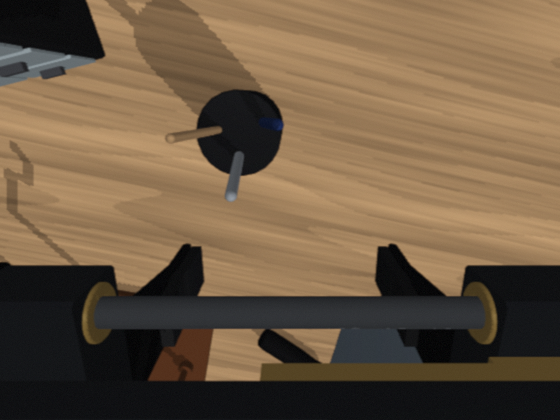

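Run:
```python
from h import *
im=np.load('scene0.npz')['im']; D=np.load('scene0.npz')['D']
a=cv2.resize(im[105:235,285:395],None,fx=4.5,fy=4.5,interpolation=cv2.INTER_CUBIC); cv2.imwrite('pics/c1.png',a)
im2=np.load('side0.npz')['im']
cv2.imwrite('pics/c2.png',cv2.resize(im2[130:280,170:340],None,fx=4,fy=4,interpolation=cv2.INTER_CUBIC))
C=cal('scene')
cv2.imwrite('pics/c3.png',cv2.resize(im[205:330,230:370],None,fx=4.5,fy=4.5,interpolation=cv2.INTER_CUBIC))
for u,v in [(340,175),(345,120),(325,205),(350,215),(292,268),(288,310),(350,258),(300,147),(268,215),(190,295)]:
    print((u,v),np.round(pt(C,u,v,D[v,u]),3))
```

```text
(340, 175) [0.624 0.137 0.125]
(345, 120) [0.556 0.299 0.252]
(325, 205) [0.605 0.062 0.013]
(350, 215) [0.711 0.07  0.005]
(292, 268) [ 0.634 -0.263  0.005]
(288, 310) [ 0.708 -0.426  0.014]
(350, 258) [ 0.8   -0.126  0.016]
(300, 147) [ 0.354  0.323 -0.001]
(268, 215) [ 0.425 -0.079 -0.01 ]
(190, 295) [ 0.386 -0.542  0.016]
```

View pics/c1.png

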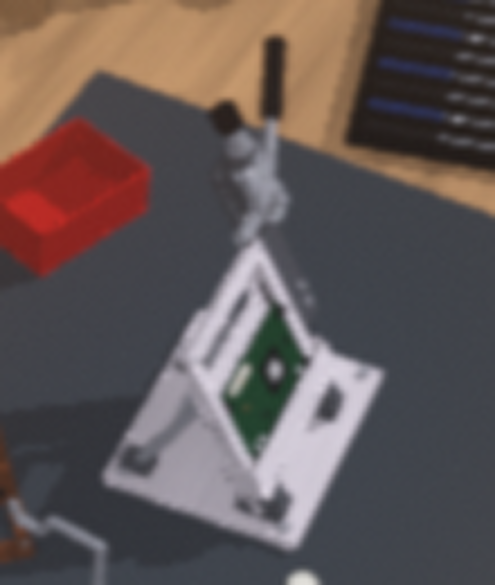

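View pics/c2.png

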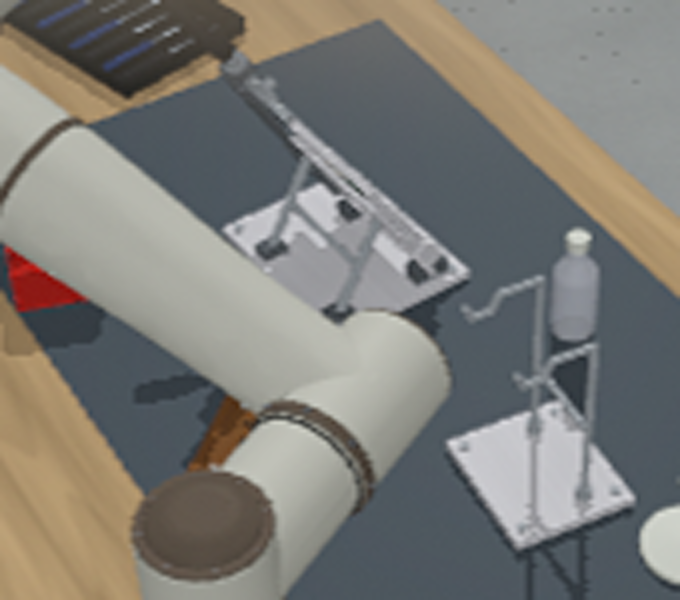

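View pics/c3.png

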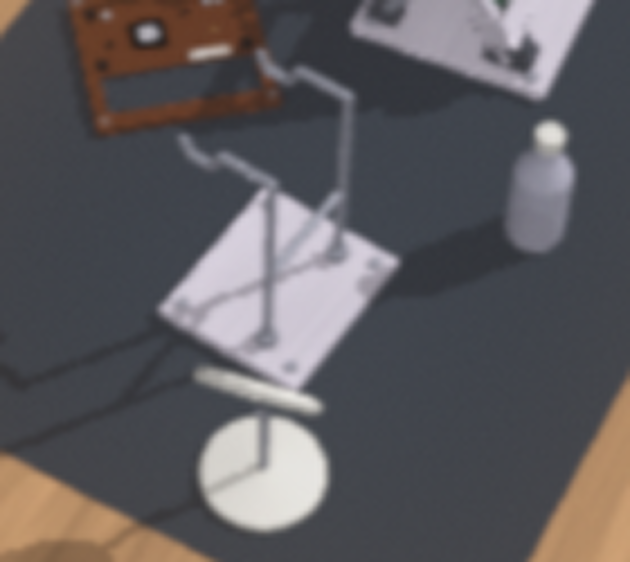

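```bash
cat >> h.py <<'E'
from scipy.spatial.transform import Rotation as Ro
def go(p,R):
    s=r.sense(); M=np.array(s['ee_rot']); d=M.T@(np.array(p)-s['tcp_pos'])*100
    w=Ro.from_matrix(M.T@R).as_rotvec(degrees=True)/10
    print('row',np.round(d,2).tolist(),np.round(w,3).tolist())
def cols(x,y):
    x=np.array(x,float);x/=np.linalg.norm(x);y=np.array(y,float);y-=x*(x@y);y/=np.linalg.norm(y);return np.stack([x,y,np.cross(x,y)],1)
E
python3 - <<'E'
from h import *
C=cal('scene')
for u,v in [(308.3,211.7),(350.5,226.8),(370,187.7)]: print(ray_z(C,u,v,.012))
for u,v in [(230+160/4.5,205+310/4.5),(230+295/4.5,205+390/4.5),(230+400/4.5,205+262/4.5),(230+270/4.5,205+190/4.5)]: print(ray_z(C,u,v,.01))
go([.55,.3,.45],cols([0,0,-1],[-1,0,0]))
E
```

```text
[ 0.56378574 -0.00152701  0.012     ]
[0.73964365 0.01132161 0.012     ]
[0.72305232 0.23792881 0.012     ]
[ 0.56570502 -0.33468183  0.01      ]
[ 0.6941581  -0.34680755  0.01      ]
[ 0.71041773 -0.19899821  0.01      ]
[ 0.58438326 -0.18764911  0.01      ]
row [-22.7, 79.49, 60.29] [-7.713, 0.006, -0.009]
```

Request:
play_rows(
  plan=[
    [[-5,2,2,-1,0,0],[-10,6,5,-2,0,0],[-15,10,9,-3,0,0],[-20,14,13,-4,0,0],[-22,18,17,-5,0,0]],
  ],
)

```text
time_s: 0.78
tcp_pos: [0.2513, -0.4174, 0.4305]
ee_rot: [[0.001, -0.892, 0.452], [-0.001, 0.452, 0.892], [-1.0, -0.002, -0.001]]
wrist_force: [1.6, -0.0, 0.7]
gripper_width: 1.0
```

Run:
```python
from h import *
print(r.sense()['tcp_pos'],r.sense()['joints'])
go([.55,.3,.45],cols([0,0,-1],[-1,0,0]))
```

```text
[ 0.25125958 -0.41739182  0.43046352] [-3.97986880e+01  3.85805483e+00  5.58044087e+00  9.74570028e-03
 -9.16113992e+01  1.29485179e+01]
row [-2.01, 5.75, 77.5] [-2.685, -0.006, 0.01]
```

Request:
play_rows(
  plan=[
    [[0,0,6,-0.6,0,0],[-1,1,12,-1.2,0,0],[-1,2,18,-1.8,0,0],[-2,2,24,-2.4,0,0],[-2,3,30,-2.7,0,0]],
  ],
)

```text
time_s: 1.4
tcp_pos: [0.3613, -0.1359, 0.4491]
ee_rot: [[0.001, -1.0, 0.0], [0.0, 0.0, 1.0], [-1.0, -0.001, 0.0]]
wrist_force: [-0.3, 0.2, 0.1]
gripper_width: 0.998
```

Request:
play_rows(
  plan=[
    [[0,0.6,6,0,0,0],[0,1.2,12,0,0,0],[0,1.8,18,0,0,0],[0,2.4,24,0,0,0],[0,2.8,30,0,0,0]],
  ],
)

```text
time_s: 2.02
tcp_pos: [0.3324, 0.164, 0.449]
ee_rot: [[0.001, -1.0, 0.001], [0.001, 0.001, 1.0], [-1.0, -0.001, 0.001]]
wrist_force: [2.2, -0.3, -1.0]
gripper_width: 1.003
```

Request:
play_rows(
  plan=[
    [[0,0,6,0,0,0],[0,0,12,0,0,0],[0,0,17.5,0,0,0],[0,0,17.5,0,0,0]],
  ],
)

```text
time_s: 2.52
tcp_pos: [0.3333, 0.3404, 0.4461]
ee_rot: [[-0.003, -1.0, -0.001], [-0.004, -0.001, 1.0], [-1.0, 0.003, -0.004]]
wrist_force: [0.9, 0.2, -0.1]
gripper_width: 1.001
```

Run:
```python
from h import *
s=r.sense();print(s['tcp_pos'],np.round(s['joints'],1),s['time_s'])
C=cal('wrist'); im,D=r.capture('wrist'); cv2.imwrite('pics/w1.png',im); np.savez('w1.npz',im=im,D=D,C=np.array(C,dtype=object))
```

```text
[0.33328252 0.34038122 0.44605145] [ 65.2   3.    6.8  -0.1 -94.1 -65.1] 2.525
```

View pics/w1.png

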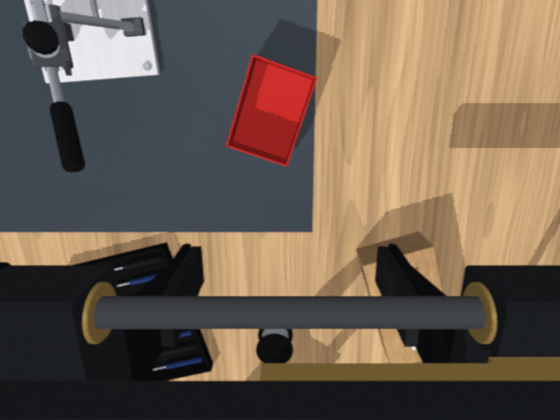

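Request:
play_rows(
  plan=[
    [[0,-6,0,0,0,0],[0,-12,0,0,0,0],[0,-18,0,0,0,0],[0,-24,0,0,0,0],[0,-24,0,0,0,0]],
  ],
)

```text
time_s: 3.2
tcp_pos: [0.5773, 0.3355, 0.4434]
ee_rot: [[-0.006, -1.0, 0.007], [-0.005, 0.007, 1.0], [-1.0, 0.006, -0.005]]
wrist_force: [-1.3, 0.1, -0.1]
gripper_width: 0.997
```

Request:
play_rows(
  plan=[
    [[0,0,0,0,0,0],[0,0,0,0,0,0]],
  ],
)

```text
time_s: 3.45
tcp_pos: [0.5726, 0.3361, 0.4512]
ee_rot: [[0.003, -1.0, 0.002], [0.002, 0.002, 1.0], [-1.0, -0.003, 0.002]]
wrist_force: [-0.3, 1.1, 0.6]
gripper_width: 1.001
```

Run:
```python
from h import *
s=r.sense();print(s['tcp_pos'],np.round(s['joints'],1),s['time_s'])
C=cal('wrist'); im,D=r.capture('wrist'); cv2.imwrite('pics/w2.png',im); np.savez('w2.npz',im=im,D=D,C=np.array(C,dtype=object))
```

```text
[0.57262963 0.33606191 0.45116115] [  44.3   24.    35.     0.  -100.8  -44.4] 3.45
```

View pics/w2.png

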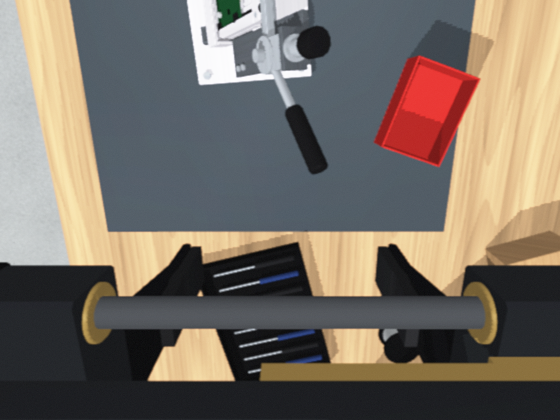

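Request:
play_rows(
  plan=[
    [[0,0,-5,0,0,0],[0,0,-10,0,0,0],[0,0,-13,0,0,0],[0,0,-13,0,0,0],[0,0,-13,0,0,0]],
  ],
)

```text
time_s: 4.12
tcp_pos: [0.5728, 0.2073, 0.4497]
ee_rot: [[0.001, -1.0, 0.001], [0.001, 0.001, 1.0], [-1.0, -0.001, 0.001]]
wrist_force: [0.7, 0.3, -1.1]
gripper_width: 0.997
```

Run:
```python
from h import *
s=r.sense();print(s['tcp_pos'],np.round(s['joints'],1),s['time_s'])
C=cal('wrist'); im,D=r.capture('wrist'); cv2.imwrite('pics/w3.png',im); np.savez('w3.npz',im=im,D=D,C=np.array(C,dtype=object))
cv2.imwrite('pics/w3c.png',cv2.resize(im[0:260,140:400],None,fx=3,fy=2.3,interpolation=cv2.INTER_CUBIC))
```

```text
[0.57278047 0.20726891 0.44968288] [ 35.1  17.4  25.2  -0.  -97.6 -35.2] 4.125
```

View pics/w3.png

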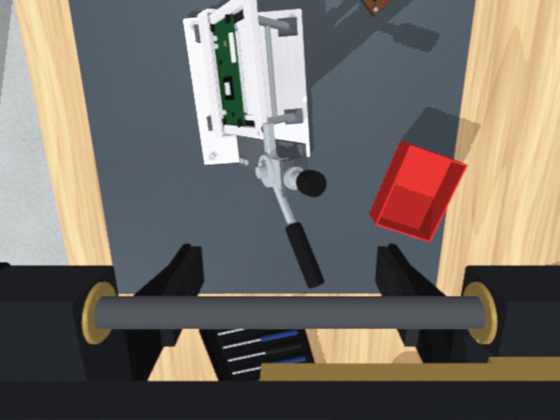

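Run:
```python
from h import *
z=np.load('w3.npz',allow_pickle=True); im,D,C=z['im'],z['D'],z['C']
for u,v in [(184,18),(301,10),(310,155),(205,163)]: print(np.round(ray_z(C,u,v,.012),4))
P=cloud(C,D)
hsv=cv2.cvtColor(im,cv2.COLOR_BGR2HSV)
k=(P[...,2]>.2)&(P[...,2]<.36)&(hsv[...,2]<60); k[:160]=0;k[200:]=0
q=P[k]; print('knob',k.sum(),np.median(q,0),q.min(0),q.max(0), )
vv,uu=np.where(k);print(uu.min(),uu.max(),vv.min(),vv.max())
# print depth of knob centre, bar etc
for u,v in [(312,183),(262,60),(255,20),(270,110),(262,128),(262,0),(275,170),(290,210),(305,250),(313,275)]: print((u,v),np.round(P[v,u],3))
cv2.imwrite('pics/w3c.png',cv2.resize(im[0:200,170:350],None,fx=4.4,fy=3,interpolation=cv2.INTER_CUBIC)[:600])
```

```text
[0.7321 0.0177 0.012 ]
[0.5551 0.007  0.012 ]
[0.5378 0.2263 0.012 ]
[0.7161 0.2398 0.012 ]
knob 633 [0.55148563 0.20899932 0.272461  ] [0.53691528 0.19797527 0.25959696] [0.56490964 0.22283592 0.27955506]
297 325 170 196
(312, 183) [0.551 0.208 0.276]
(262, 60) [0.615 0.077 0.014]
(255, 20) [0.61  0.049 0.177]
(270, 110) [0.604 0.153 0.014]
(262, 128) [0.605 0.165 0.183]
(262, 0) [ 0.614 -0.009  0.002]
(275, 170) [0.589 0.21  0.207]
(290, 210) [0.572 0.255 0.219]
(305, 250) [0.555 0.291 0.251]
(313, 275) [0.547 0.314 0.266]
```

Run:
```python
from h import *
z=np.load('w3.npz',allow_pickle=True); im=z['im']
cv2.imwrite('pics/w3d.png',cv2.resize(im[0:200,170:350],None,fx=3,fy=3,interpolation=cv2.INTER_CUBIC))
```

```text
(no output)
```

View pics/w3d.png

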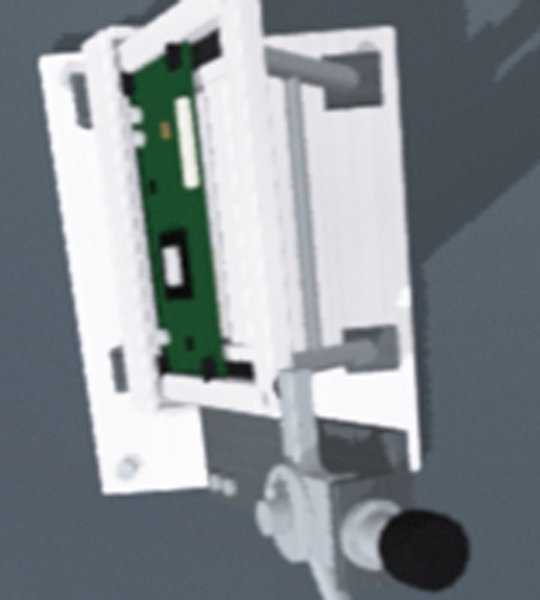

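```bash
cat >> h.py <<'E'
yaw=np.radians(4.2)
xc=np.array([np.cos(yaw),np.sin(yaw),0]); yc=np.array([-np.sin(yaw),np.cos(yaw),0]); zc=np.array([0,0,1.])
U=-.5*xc+.866025*zc; N=.866025*xc+.5*zc
E
python3 - <<'E'
from h import *
z=np.load('w3.npz',allow_pickle=True); im,D,C=z['im'],z['D'],z['C']
P=cloud(C,D); F=np.stack([P@N,P@yc,P@U],-1)
hsv=cv2.cvtColor(im,cv2.COLOR_BGR2HSV)
k=(hsv[...,2]<60)&(P[...,2]>.2); k[:165]=0;k[200:]=0
f=F[k]; print(np.percentile(f,[1,5,50,95,99],axis=0).round(4))
top=f[f[:,2]>np.percentile(f[:,2],90)-.004]
print('n top',len(top),top.mean(0),top.min(0),top.max(0))
# bar: white pixels
w=(P[...,2]>.14)&(P[...,2]<.23)&(D>0); w[135:]=0
w[:,:200]=0;w[:,330:]=0
b=F[w]; print('bar',len(b),np.percentile(b,[1,5,25,50,75,95,99],axis=0).round(4))
vis=im.copy(); vis[w]=(0,0,255); cv2.imwrite('pics/v1.png',cv2.resize(vis[0:200,170:350],None,fx=3,fy=3))
# grip axis
g=(hsv[...,2]<60)&(P[...,2]>.2)&(D>0); g[:218]=0; g[292:]=0;g[:,:270]=0;g[:,340:]=0
e=F[g];print('grip',len(e),np.percentile(e,[1,5,50,95,99],axis=0).round(4))
E
```

```text
[[ 0.6115  0.1574 -0.0607]
 [ 0.6137  0.158  -0.0583]
 [ 0.6266  0.168  -0.0441]
 [ 0.6339  0.1791 -0.0426]
 [ 0.6346  0.181  -0.042 ]]
n top 442 [ 0.62375801  0.16908968 -0.04314679] [ 0.61017496  0.08145033 -0.04696208] [0.80799235 0.18224401 0.23997466]
bar 2062 [[ 0.6146 -0.0208 -0.1959]
 [ 0.6155 -0.0152 -0.189 ]
 [ 0.6192  0.0118 -0.1616]
 [ 0.6235  0.0522 -0.1536]
 [ 0.6243  0.0962 -0.1524]
 [ 0.6248  0.1243 -0.1396]
 [ 0.6252  0.1277 -0.1361]]
grip 1126 [[ 0.6148  0.2245 -0.0948]
 [ 0.6166  0.2275 -0.0903]
 [ 0.626   0.2549 -0.0696]
 [ 0.6309  0.28   -0.0498]
 [ 0.6313  0.2842 -0.0478]]
```

View pics/v1.png

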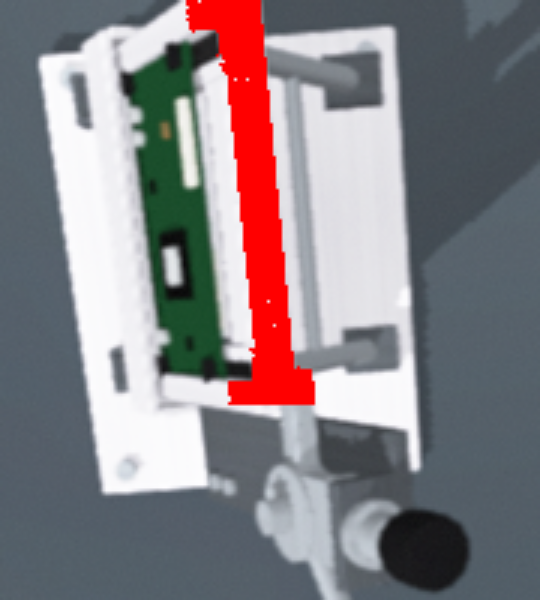

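```bash
cat >> h.py <<'E'
def fp(n,y,u): return n*N+y*yc+u*U
RC=cols(-U,-N)
def foot():
    s=r.sense(); p=np.array(s['tcp_pos']); print('face tcp n,y,u',np.round([p@N,p@yc,p@U],4),'t',s['time_s'],'F',np.round(np.array(s['wrist_force'])@np.stack([N,yc,U],1),1),'w',round(s['gripper_width'],3),'rot err',np.round(Ro.from_matrix(np.array(s['ee_rot']).T@RC).as_rotvec(degrees=True),2),'j',np.round(s['joints'],0))
E
python3 - <<'E'
from h import *
foot(); go(fp(.623,.169,.02),RC); print(fp(.623,.169,.02))
E
```

```text
face tcp n,y,u [0.7326 0.1651 0.0956] t 4.175 F [-0.3 -0.2 -0.3] w 1.002 rot err [ -4.15  -1.07 -29.95] j [ 35.  17.  25.  -0. -98. -35.]
row [12.03, 5.73, -0.04] [-0.415, -0.107, -2.995]
[0.51573425 0.20732823 0.3288205 ]
```

Request:
play_rows(
  plan=[
    [[3,1.4,0,-0.1,0,-0.75],[6,2.8,0,-0.2,-0.05,-1.5],[9,4.2,0,-0.3,-0.1,-2.25],[12,5.7,0,-0.42,-0.11,-3],[12,5.7,0,-0.42,-0.11,-3]],
  ],
)

```text
time_s: 4.8
tcp_pos: [0.5047, 0.197, 0.31]
ee_rot: [[0.477, -0.876, -0.074], [0.015, -0.076, 0.997], [-0.879, -0.476, -0.023]]
wrist_force: [0.4, -0.1, 0.1]
gripper_width: 0.994
```

Run:
```python
from h import *
C=cal('wrist');foot(); go(fp(.623,.169,-.0696),RC);
im,D=r.capture('wrist'); cv2.imwrite('pics/w4.png',im); np.savez('w4.npz',im=im,D=D,C=np.array(C,dtype=object))
P=cloud(C,D);F=np.stack([P@N,P@yc,P@U],-1)
print(proj(C,fp(.623,.169,-.0426)))
u,v=map(int,proj(C,fp(.623,.169,-.0426))); print(F[v,u] if v<420 else '')
```

```text
face tcp n,y,u [0.6035 0.1595 0.0096] t 4.8 F [ 0.4 -0.1 -0.1] w 0.994 rot err [ 0.71 -1.14 -1.55] j [ 48.  -2. -33.  30. -43. -63.]
row [7.84, -2.18, 1.08] [0.071, -0.114, -0.155]
(np.float64(256.274496376621), np.float64(242.80514204737716))
[ 0.62332794  0.16940615 -0.04495082]
```

View pics/w4.png

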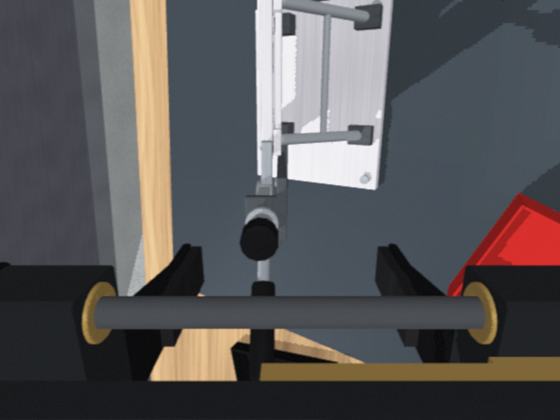

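Request:
play_rows(
  plan=[
    [[0,-1,0.5,0,0,0],[0,-1,0.5,0,0,0],[0,-1,0.5,0,0,0]],
  ],
)

```text
time_s: 5.22
tcp_pos: [0.5263, 0.2139, 0.3355]
ee_rot: [[0.501, -0.863, -0.072], [0.038, -0.061, 0.997], [-0.865, -0.502, 0.002]]
wrist_force: [-0.3, -0.3, 0.1]
gripper_width: 0.998
```

Run:
```python
from h import *
C=cal('wrist');foot(); go(fp(.623,.169,-.0696),RC);
im,D=r.capture('wrist'); np.savez('w5.npz',im=im,D=D,C=np.array(C,dtype=object))
P=cloud(C,D);F=np.stack([P@N,P@yc,P@U],-1)
hsv=cv2.cvtColor(im,cv2.COLOR_BGR2HSV)
d=np.abs(F-np.array([.623,.169,-.05])).max(-1)<.03
k=d&(hsv[...,2]<60)&(D>0); f=F[k]; print(k.sum(),np.percentile(f,[1,5,50,95,99],axis=0).round(4))
t=f[np.abs(f[:,2]-np.median(f[:,2]))<.004]; print('topmid',(t.min(0)+t.max(0))/2,np.ptp(t,0))
```

```text
face tcp n,y,u [0.6359 0.1748 0.0203] t 5.225 F [-0.3 -0.3  0.3] w 0.998 rot err [-0.12  0.07  0.14] j [ 48.  -1. -29.  30. -44. -62.]
row [8.99, 1.31, -0.59] [-0.012, 0.007, 0.014]
1205 [[ 0.6103  0.1573 -0.0582]
 [ 0.6118  0.1578 -0.054 ]
 [ 0.6219  0.1675 -0.044 ]
 [ 0.6319  0.179  -0.0428]
 [ 0.6332  0.181  -0.0423]]
topmid [ 0.62171138  0.16955828 -0.04480128] [0.02434253 0.02466274 0.00601171]
```

Request:
play_rows(
  plan=[
    [[1,1.4,-0.6,0,0,0],[4,1.4,-0.6,0,0,0],[7,1.4,-0.6,0,0,0],[9.1,1.4,-0.6,0,0,0],[9.1,1.4,-0.6,0,0,0]],
  ],
)

```text
time_s: 5.9
tcp_pos: [0.5588, 0.2081, 0.2464]
ee_rot: [[0.497, -0.865, -0.071], [0.033, -0.063, 0.997], [-0.867, -0.498, -0.003]]
wrist_force: [-0.1, 0.3, 0.0]
gripper_width: 1.0
```

Request:
play_rows(
  plan=[
    [[0,0,0,0,0,0],[0,0,0,0,0,0]],
  ],
)

```text
time_s: 6.15
tcp_pos: [0.5588, 0.2094, 0.2494]
ee_rot: [[0.501, -0.863, -0.073], [0.038, -0.063, 0.997], [-0.865, -0.502, 0.001]]
wrist_force: [0.5, -0.2, -0.3]
gripper_width: 0.999
```

Run:
```python
from h import *
foot(); go(fp(.622,.169,-.0710),RC);
im,D=r.capture('wrist');cv2.imwrite('pics/w6.png',im)
```

```text
face tcp n,y,u [ 0.6206  0.1679 -0.0703] t 6.15 F [ 0.3 -0.2 -0.5] w 0.999 rot err [-0.04  0.05  0.13] j [ 42.   5. -37.  39. -29. -70.]
row [0.07, -0.14, 0.11] [-0.004, 0.005, 0.013]
```

View pics/w6.png

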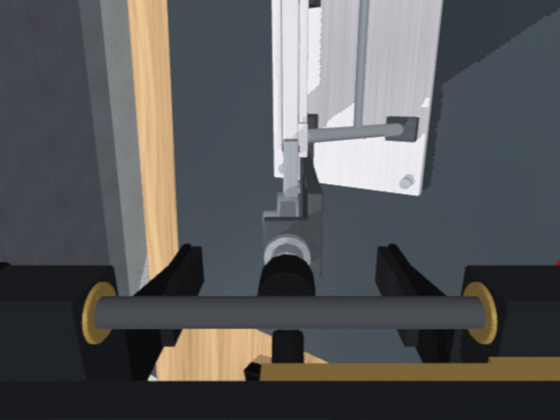

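Request:
play_rows(
  plan=[
    [[0,0,0,0,0,0],[0,0,0,0,0,0],[0,0,0,0,0,0],[0,0,0,0,0,0],[0,0,0,0,0,0]],
  ],
  hand=0,
)

```text
time_s: 6.82
tcp_pos: [0.5586, 0.2089, 0.2479]
ee_rot: [[0.499, -0.864, -0.073], [0.036, -0.063, 0.997], [-0.866, -0.5, -0.001]]
wrist_force: [0.4, -0.5, -0.3]
gripper_width: 0.516
```

Run:
```python
from h import *
foot()
```

```text
face tcp n,y,u [ 0.6196  0.1674 -0.0715] t 6.825 F [ 0.1 -0.6 -0.4] w 0.516 rot err [-0.01 -0.04  0.01] j [ 42.   6. -37.  39. -29. -70.]
```

Still closing (0.516 = 45 mm); wait more.

Request:
play_rows(
  plan=[
    [[0,0,0,0,0,0],[0,0,0,0,0,0],[0,0,0,0,0,0],[0,0,0,0,0,0]],
  ],
  hand=0,
)

```text
time_s: 7.32
tcp_pos: [0.5601, 0.2092, 0.2498]
ee_rot: [[0.502, -0.862, -0.072], [0.037, -0.062, 0.997], [-0.864, -0.503, 0.001]]
wrist_force: [6.9, -2.7, 1.9]
gripper_width: 0.279
```

Run:
```python
from h import *
foot()
```

```text
face tcp n,y,u [ 0.6219  0.1676 -0.0707] t 7.325 F [ 6.7 -3.2 -1.7] w 0.279 rot err [-0.09 -0.    0.19] j [ 42.   6. -37.  40. -29. -70.]
```

Request:
play_rows(
  plan=[
    [[0,0,0,0,0,0],[-0.6,0,0,0,0,0],[-1.2,0,0,0,0,0],[-1.8,0,0,0,0,0],[-2.1,0,0,0,0,0]],
  ],
)

```text
time_s: 7.95
tcp_pos: [0.5505, 0.2086, 0.2658]
ee_rot: [[0.5, -0.863, -0.072], [0.037, -0.062, 0.997], [-0.865, -0.501, 0.001]]
wrist_force: [44.1, -2.4, -23.5]
gripper_width: 0.285
```

Request:
play_rows(
  plan=[
    [[0,0,0,0,0,0],[0,0,0,0,0,0],[0,0,0,0,0,0]],
  ],
)

```text
time_s: 8.32
tcp_pos: [0.5507, 0.2086, 0.2657]
ee_rot: [[0.5, -0.863, -0.072], [0.036, -0.062, 0.997], [-0.865, -0.501, 0.0]]
wrist_force: [28.4, -1.8, -12.0]
gripper_width: 0.283
```

Run:
```python
from h import *
foot()
```

```text
face tcp n,y,u [ 0.6217  0.1677 -0.0522] t 8.325 F [ 18.5  -3.9 -24.5] w 0.283 rot err [-0.09 -0.05  0.07] j [ 43.   4. -35.  37. -32. -67.]
```

Request:
play_rows(
  plan=[
    [[0.1,0,0,0,0,0],[0.1,0,0,0,0,0],[0.1,0,0,0,0,0],[0.1,0,0,0,0,0]],
  ],
  hand=0.7,
)

```text
time_s: 8.82
tcp_pos: [0.5483, 0.2083, 0.2654]
ee_rot: [[0.499, -0.863, -0.073], [0.036, -0.064, 0.997], [-0.866, -0.5, -0.0]]
wrist_force: [0.2, -0.1, 0.7]
gripper_width: 0.643
```

Request:
play_rows(
  plan=[
    [[0,0,0,0,0,0],[-3,0,0,0,0,0],[-6,0,0,0,0,0],[-8,0,0,0,0,0],[-8,0,0,0,0,0]],
  ],
)

```text
time_s: 9.45
tcp_pos: [0.5087, 0.206, 0.3364]
ee_rot: [[0.501, -0.862, -0.074], [0.039, -0.063, 0.997], [-0.864, -0.503, 0.002]]
wrist_force: [-0.6, -0.2, 0.0]
gripper_width: 0.699
```

Request:
play_rows(
  plan=[
    [[0,0,0,0,0,0],[0,0,0,0,0,0]],
  ],
  hand=0,
)

```text
time_s: 9.7
tcp_pos: [0.5087, 0.205, 0.3331]
ee_rot: [[0.497, -0.864, -0.072], [0.034, -0.064, 0.997], [-0.867, -0.499, -0.002]]
wrist_force: [-0.4, 0.1, 0.2]
gripper_width: 0.553
```

```bash
cat > kn.py <<'E'
from h import *
C=cal('wrist');foot()
im,D=r.capture('wrist'); cv2.imwrite('pics/w7.png',im)
P=cloud(C,D);F=np.stack([P@N,P@yc,P@U],-1)
hsv=cv2.cvtColor(im,cv2.COLOR_BGR2HSV)
d=np.abs(F-np.array([.623,.169,-.035])).max(-1)<.03
k=d&(hsv[...,2]<60)&(D>0); f=F[k]; print(k.sum(),np.percentile(f,[1,5,50,95,99],axis=0).round(4))
g=(hsv[...,2]<60)&(D>0)&(abs(F[...,0]-.62)<.025)&(F[...,1]>.21)&(F[...,1]<.3)&(F[...,2]<-.03)&(F[...,2]>-.3)
e=F[g];print('grip',len(e),np.percentile(e,[1,5,50,95,99],axis=0).round(4))
E
python3 kn.py
```

```text
face tcp n,y,u [0.6189 0.1672 0.0273] t 9.7 F [-0.2  0.2  0.3] w 0.553 rot err [ 0.01 -0.12 -0.09] j [ 49.  -3. -31.  30. -44. -63.]
1316 [[ 0.6096  0.1574 -0.0388]
 [ 0.6115  0.1579 -0.0356]
 [ 0.6218  0.1673 -0.0251]
 [ 0.6316  0.1791 -0.0239]
 [ 0.6335  0.1808 -0.0235]]
grip 1298 [[ 0.612   0.2241 -0.0933]
 [ 0.6129  0.226  -0.0906]
 [ 0.6214  0.2441 -0.0764]
 [ 0.63    0.2808 -0.0489]
 [ 0.6309  0.2833 -0.0479]]
```

View pics/w7.png

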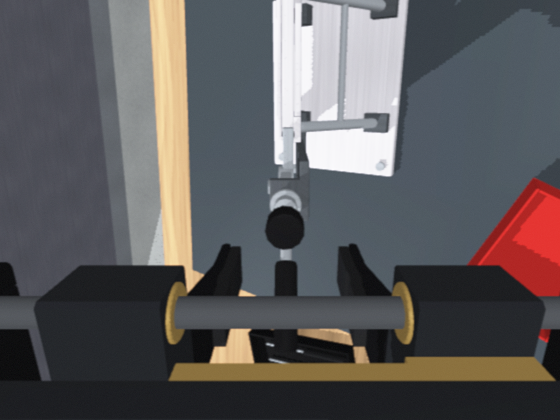

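```bash
cat >> h.py <<'E'
RT=RC@Ro.from_rotvec([0,20,0],degrees=True).as_matrix()
E
python3 - <<'E'
from h import *
foot(); go(fp(.621,.267,-.02),RT)
E
```

```text
face tcp n,y,u [0.619  0.1672 0.0274] t 9.75 F [ 0.5  0.1 -0.2] w 0.508 rot err [ 0.01 -0.12 -0.08] j [ 49.  -3. -31.  30. -44. -63.]
row [4.72, -0.21, 9.99] [0.002, 1.988, -0.008]
```

Request:
play_rows(
  plan=[
    [[0,0,3,0,0.7,0],[0,-0.2,6,0,1.4,0],[0,-0.2,9,0,2,0],[2,-0.2,10,0,2,0],[4.7,-0.2,10,0,2,0]],
  ],
  hand=0,
)

```text
time_s: 10.38
tcp_pos: [0.527, 0.308, 0.2929]
ee_rot: [[0.493, -0.864, 0.101], [-0.307, -0.065, 0.95], [-0.814, -0.499, -0.297]]
wrist_force: [0.1, 0.1, -0.6]
gripper_width: 0.02
```

Request:
play_rows(
  plan=[
    [[0,0,0,0,0,0],[0,0,0,0,0,0]],
  ],
  hand=0,
)

```text
time_s: 10.62
tcp_pos: [0.5268, 0.3062, 0.2953]
ee_rot: [[0.494, -0.863, 0.103], [-0.307, -0.062, 0.95], [-0.813, -0.501, -0.296]]
wrist_force: [0.1, -0.2, 0.2]
gripper_width: 0.009
```

Run:
```python
from h import *
foot(); go(fp(.621,.267,-.195),RT)
C=cal('wrist');im,D=r.capture('wrist'); cv2.imwrite('pics/w8.png',im)
```

```text
face tcp n,y,u [ 0.6221  0.2668 -0.0182] t 10.625 F [ 0.2 -0.2  0.1] w 0.009 rot err [ -0.06 -20.04   0.03] j [ 59.  14. -23.  41. -62. -83.]
row [16.6, 0.12, 6.08] [-0.007, -0.004, 0.001]
```

View pics/w8.png

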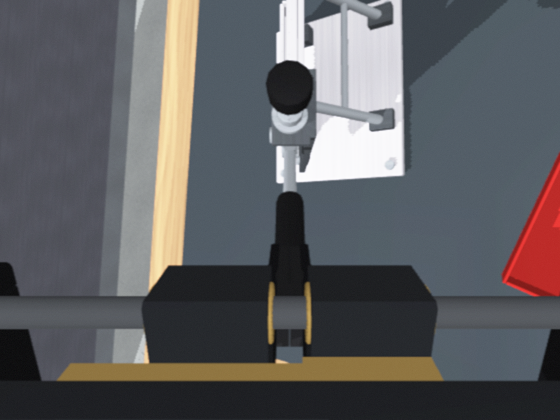

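Request:
play_rows(
  plan=[
    [[1.4,0,0.51,0,0,0],[2.8,0,1.03,0,0,0],[4.2,0,1.54,0,0,0],[5.6,0,2.05,0,0,0],[7,0,2.56,0,0,0]],
  ],
)

```text
time_s: 11.3
tcp_pos: [0.5644, 0.31, 0.2295]
ee_rot: [[0.494, -0.863, 0.102], [-0.307, -0.063, 0.95], [-0.813, -0.5, -0.296]]
wrist_force: [-2.7, 0.8, 2.3]
gripper_width: 0.005
```

Run:
```python
from h import *
foot(); go(fp(.621,.267,-.195),RT)
C=cal('wrist');im,D=r.capture('wrist'); cv2.imwrite('pics/w9.png',im)
```

```text
face tcp n,y,u [ 0.6219  0.2679 -0.0941] t 11.3 F [-1.1  1.   3.3] w 0.005 rot err [ -0.   -20.01   0.03] j [ 55.  19. -25.  46. -54. -88.]
row [9.51, 0.09, 3.37] [-0.001, -0.001, 0.003]
```

View pics/w9.png

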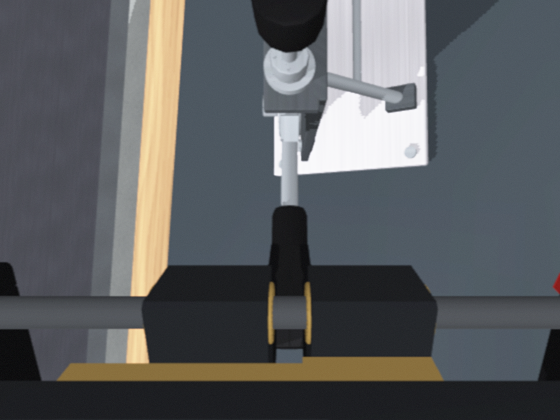

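Lever is moving at 3 N. Continue.

Request:
play_rows(
  plan=[
    [[1.4,0,0.5,0,0,0],[2.8,0,1,0,0,0],[4.2,0,1.5,0,0,0],[5.6,0,2,0,0,0],[7,0,2.5,0,0,0]],
  ],
)

```text
time_s: 11.98
tcp_pos: [0.6013, 0.3107, 0.1649]
ee_rot: [[0.493, -0.864, 0.104], [-0.31, -0.063, 0.949], [-0.813, -0.5, -0.299]]
wrist_force: [-1.6, -1.0, 3.8]
gripper_width: 0.008
```

Run:
```python
from h import *
foot(); go(fp(.621,.267,-.195),RT)
C=cal('wrist');im,D=r.capture('wrist'); cv2.imwrite('pics/w10.png',im)
```

```text
face tcp n,y,u [ 0.6215  0.2658 -0.1684] t 11.975 F [ 0.4 -0.9  4.1] w 0.008 rot err [-5.00e-02 -2.02e+01 -2.00e-02] j [ 51.  25. -27.  53. -47. -93.]
row [2.46, 0.05, 1.03] [-0.004, -0.02, -0.003]
```

View pics/w10.png

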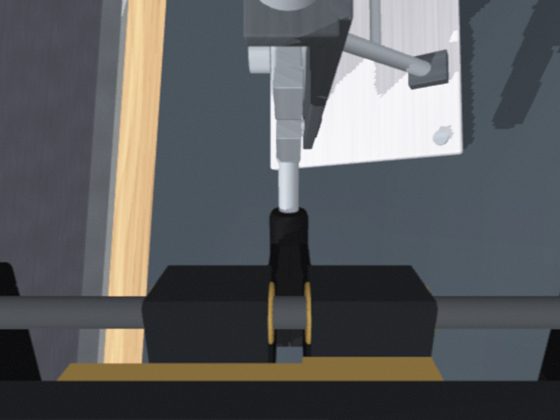

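Request:
play_rows(
  plan=[
    [[0.7,0,0.26,0,0,0],[1.4,0,0.5,0,0,0],[2,0,0.73,0,0,0],[2.5,0,0.91,0,0,0],[2.8,0,1.02,0,0,0]],
  ],
)

```text
time_s: 12.65
tcp_pos: [0.6159, 0.3131, 0.1399]
ee_rot: [[0.494, -0.864, 0.102], [-0.307, -0.063, 0.95], [-0.814, -0.5, -0.296]]
wrist_force: [-1.2, 0.0, 2.1]
gripper_width: 0.008
```

Run:
```python
from h import *
foot()
```

```text
face tcp n,y,u [ 0.6218  0.2672 -0.1975] t 12.65 F [-0.   0.1  2.4] w 0.008 rot err [-1.000e-02 -2.002e+01  2.000e-02] j [ 50.  28. -28.  56. -44. -95.]
```

Not at the stop yet; press another bit, slowly.

Request:
play_rows(
  plan=[
    [[0.3,0,0.11,0,0,0],[0.6,0,0.22,0,0,0],[0.8,0,0.29,0,0,0],[0.8,0,0.29,0,0,0]],
  ],
)

```text
time_s: 13.15
tcp_pos: [0.6191, 0.3138, 0.1366]
ee_rot: [[0.498, -0.861, 0.103], [-0.308, -0.064, 0.949], [-0.811, -0.504, -0.297]]
wrist_force: [-17.8, 0.9, 17.5]
gripper_width: 0.006
```

Run:
```python
from h import *
foot()
```

```text
face tcp n,y,u [ 0.6229  0.2676 -0.2019] t 13.15 F [-6.6  2.2 24.1] w 0.006 rot err [ 2.000e-02 -2.008e+01  2.700e-01] j [ 49.  28. -28.  57. -44. -96.]
```

Request:
play_rows(
  plan=[
    [[-4.7,0,-1.7,0,0,0],[-9.4,0,-3.4,0,0,0],[-14,0,-5.1,0,0,0],[-18.8,0,-6.8,0,0,0],[-22,0,-8,0,0,0]],
  ],
)

```text
time_s: 13.78
tcp_pos: [0.5024, 0.3054, 0.3374]
ee_rot: [[0.495, -0.863, 0.101], [-0.304, -0.063, 0.95], [-0.814, -0.501, -0.294]]
wrist_force: [0.4, -0.4, -0.3]
gripper_width: 0.003
```

Run:
```python
from h import *
foot(); go(fp(.62,.075,.04),RC)
```

```text
face tcp n,y,u [0.622  0.2678 0.0305] t 13.775 F [ 0.2 -0.4 -0.4] w 0.003 rot err [ -0.05 -19.86   0.07] j [ 62.  10. -20.  39. -67. -81.]
row [5.65, 0.18, -18.46] [-0.005, -1.986, 0.007]
```

Request:
play_rows(
  plan=[
    [[1.4,0,-4.6,0,-0.5,0],[2.8,0.1,-9.2,0,-1,0],[4.2,0.1,-13.8,0,-1.5,0],[5.6,0.2,-18.5,0,-2,0],[5.6,0.2,-18.5,0,-2,0]],
  ],
  hand=0.8,
)

```text
time_s: 14.4
tcp_pos: [0.5097, 0.1081, 0.3448]
ee_rot: [[0.501, -0.863, -0.066], [0.036, -0.056, 0.998], [-0.865, -0.502, 0.003]]
wrist_force: [-0.3, 0.2, 0.4]
gripper_width: 0.491
```

Request:
play_rows(
  plan=[
    [[0,0,0,0,0,0],[0,0,0,0,0,0],[0,0,0,0,0,0]],
  ],
)

```text
time_s: 14.78
tcp_pos: [0.5102, 0.1131, 0.3431]
ee_rot: [[0.498, -0.864, -0.075], [0.036, -0.065, 0.997], [-0.866, -0.499, -0.001]]
wrist_force: [0.1, -0.4, -0.5]
gripper_width: 0.77
```

Run:
```python
from h import *
C=cal('wrist');foot(); go(fp(.62,.053,-.1795),RC)
im,D=r.capture('wrist'); cv2.imwrite('pics/w11.png',im); np.savez('w11.npz',im=im,D=D,C=np.array(C,dtype=object))
```

```text
face tcp n,y,u [0.6194 0.0755 0.0385] t 14.775 F [-0.2 -0.4 -0.5] w 0.77 rot err [ 0.11 -0.02 -0.05] j [ 39.  -7. -31.  25. -43. -49.]
row [21.8, -0.08, -2.24] [0.011, -0.002, -0.005]
```

View pics/w11.png

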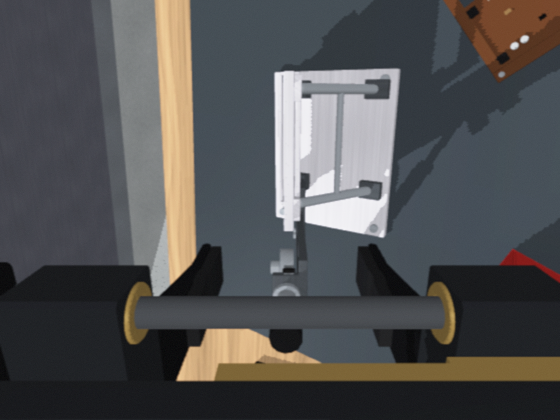

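Run:
```python
from h import *
z=np.load('w11.npz',allow_pickle=True); im,D,C=z['im'],z['D'],z['C']
P=cloud(C,D);F=np.stack([P@N,P@yc,P@U],-1)
w=(D>0)&(abs(F[...,2]+.155)<.008)&(abs(F[...,0]-.62)<.03); w[240:]=0
b=F[w];print(len(b),np.percentile(b,[1,5,50,95,99],axis=0).round(4))
for y0 in np.arange(-.03,.14,.02):
    c=b[abs(b[:,1]-y0)<.01]; 
    if len(c): print(round(y0,3),len(c),np.percentile(c[:,0],[2,50,98]).round(4),np.median(c[:,2]).round(4))
vis=im.copy();vis[w]=(0,0,255);cv2.imwrite('pics/v2.png',cv2.resize(vis[40:300,230:420],None,fx=3,fy=2.3,interpolation=cv2.INTER_NEAREST))
```

```text
1683 [[ 0.606  -0.0255 -0.1592]
 [ 0.6146 -0.0203 -0.1544]
 [ 0.6192  0.0472 -0.153 ]
 [ 0.6241  0.128  -0.1517]
 [ 0.6243  0.1354 -0.1511]]
-0.03 90 [0.6146 0.6193 0.625 ] -0.1531
-0.01 245 [0.6145 0.6193 0.624 ] -0.153
0.01 227 [0.6144 0.6192 0.624 ] -0.153
0.03 203 [0.6153 0.6201 0.6241] -0.1529
0.05 202 [0.6151 0.6201 0.6241] -0.1529
0.07 196 [0.615  0.6196 0.6242] -0.1529
0.09 183 [0.6149 0.6201 0.6242] -0.1528
0.11 183 [0.6148 0.619  0.6243] -0.1531
0.13 149 [0.603  0.6169 0.6243] -0.1531
```

View pics/v2.png

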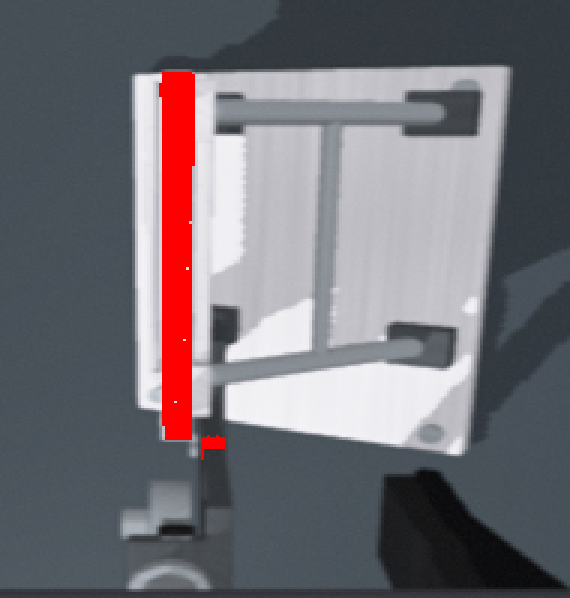

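Request:
play_rows(
  plan=[
    [[2,0,-2.2,0,0,0],[6,0,-2.2,0,0,0],[10,0,-2.2,0,0,0],[14,0,-2.2,0,0,0],[16,0,-2.2,0,0,0]],
  ],
  hand=0.45,
)

```text
time_s: 15.45
tcp_pos: [0.5916, 0.0963, 0.2021]
ee_rot: [[0.495, -0.866, -0.074], [0.035, -0.065, 0.997], [-0.868, -0.497, -0.002]]
wrist_force: [-0.3, -1.3, 1.2]
gripper_width: 0.459
```

Request:
play_rows(
  plan=[
    [[0,0,0,0,0,0],[0,0,0,0,0,0]],
  ],
)

```text
time_s: 15.7
tcp_pos: [0.5919, 0.0963, 0.206]
ee_rot: [[0.5, -0.863, -0.073], [0.037, -0.064, 0.997], [-0.865, -0.501, -0.0]]
wrist_force: [-0.7, 0.9, 0.2]
gripper_width: 0.452
```

Run:
```python
from h import *
C=cal('wrist');foot(); go(fp(.6196,.053,-.179),RC)
im,D=r.capture('wrist'); cv2.imwrite('pics/w12.png',im)
```

```text
face tcp n,y,u [ 0.6203  0.0527 -0.1203] t 15.7 F [-0.5  1.   0.5] w 0.452 rot err [0.01 0.   0.08] j [ 27.   8. -41.  41. -17. -60.]
row [5.87, 0.08, 0.03] [0.001, 0.0, 0.008]
```

View pics/w12.png

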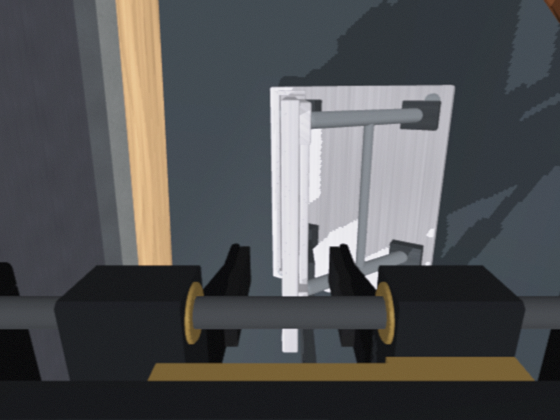

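Request:
play_rows(
  plan=[
    [[1,0,0,0,0,0],[2,0,0,0,0,0],[3,0,0,0,0,0],[3,0,0,0,0,0]],
  ],
)

```text
time_s: 16.25
tcp_pos: [0.6066, 0.0965, 0.1798]
ee_rot: [[0.5, -0.863, -0.073], [0.036, -0.063, 0.997], [-0.866, -0.501, -0.001]]
wrist_force: [0.6, -0.6, 0.5]
gripper_width: 0.449
```

Run:
```python
from h import *
foot(); go(fp(.6196,.053,-.179),RC); print(r.sense()['joints'])
```

```text
face tcp n,y,u [ 0.6199  0.0518 -0.1503] t 16.25 F [ 0.7 -0.6  0.2] w 0.449 rot err [-0.01 -0.06  0.06] j [ 22.  11. -45.  57. -10. -71.]
row [2.87, 0.04, 0.12] [-0.001, -0.006, 0.006]
[ 21.69125722  10.53235702 -44.7705258   56.53438127 -10.46348593
 -71.3562624 ]
```

```bash
cat >> h.py <<'E'
RG=RC@Ro.from_rotvec([0,15,0],degrees=True).as_matrix()
def gp(n,y,u): return fp(n,y,u)+.019*RG[:,0]
E
python3 - <<'E'
from h import *
go(gp(.6196,.048,-.110),RG)
E
```

```text
row [-2.19, 0.03, -0.87] [-0.001, 1.494, 0.006]
```

Request:
play_rows(
  plan=[
    [[-1,0,-0.3,0,0.4,0],[-2.2,0,-0.6,0,0.8,0],[-2.2,0,-0.9,0,1.2,0],[-2.2,0,-0.9,0,1.5,0],[-2.2,0,-0.9,0,1.5,0]],
  ],
)

```text
time_s: 16.88
tcp_pos: [0.5965, 0.0883, 0.1994]
ee_rot: [[0.502, -0.863, 0.057], [-0.221, -0.064, 0.973], [-0.836, -0.502, -0.223]]
wrist_force: [-0.3, -0.0, 0.4]
gripper_width: 0.452
```

Run:
```python
from h import *
foot(); go(gp(.6196,.048,-.161),RG); print(r.sense()['joints'])
```

```text
face tcp n,y,u [ 0.6205  0.0443 -0.128 ] t 16.875 F [-0.1  0.   0.5] w 0.452 rot err [  0.03 -14.92   0.11] j [ 28.  10. -44.  64. -29. -84.]
row [5.0, 0.1, 1.2] [0.002, 0.008, 0.011]
[ 27.88225617  10.45319826 -44.18245115  64.41883493 -28.50971248
 -84.01606799]
```

Request:
play_rows(
  plan=[
    [[1.5,0.1,0.3,0,0,0],[3,0.1,0.7,0,0,0],[4.2,0.1,1,0,0,0],[5,0.1,1.2,0,0,0],[5,0.1,1.2,0,0,0]],
  ],
)

```text
time_s: 17.5
tcp_pos: [0.6213, 0.0869, 0.1534]
ee_rot: [[0.5, -0.864, 0.06], [-0.223, -0.062, 0.973], [-0.836, -0.5, -0.224]]
wrist_force: [0.3, -0.0, 0.1]
gripper_width: 0.45
```

Run:
```python
from h import *
foot(); go(gp(.6196,.048,-.161),RG)
im,D=r.capture('wrist'); cv2.imwrite('pics/w13.png',im)
```

```text
face tcp n,y,u [ 0.6188  0.0411 -0.1801] t 17.5 F [ 0.3 -0.  -0.1] w 0.45 rot err [ -0.06 -15.04  -0.  ] j [ 21.  16. -46.  81. -23. -96.]
row [-0.12, -0.08, 0.17] [-0.006, -0.004, -0.001]
```

View pics/w13.png

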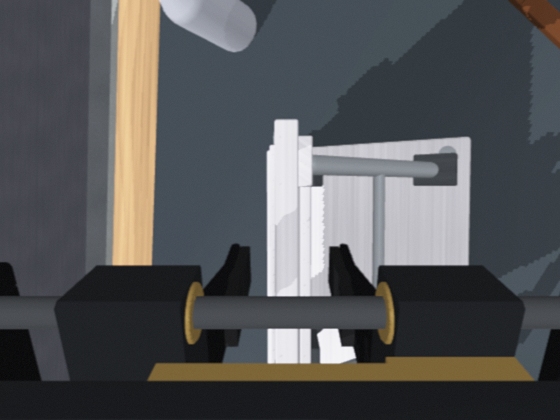

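Jaws straddle the bar, centred. Close.

Request:
play_rows(
  plan=[
    [[0,0,0,0,0,0],[0,0,0,0,0,0],[0,0,0,0,0,0],[0,0,0,0,0,0],[0,0,0,0,0,0]],
  ],
  hand=0,
)

```text
time_s: 18.18
tcp_pos: [0.6219, 0.0878, 0.1541]
ee_rot: [[0.502, -0.863, 0.059], [-0.223, -0.063, 0.973], [-0.836, -0.502, -0.224]]
wrist_force: [2.6, 0.1, 2.0]
gripper_width: 0.11
```

Request:
play_rows(
  plan=[
    [[0,0,0,0,0,0],[0,0,0,0,0,0],[0,0,0,0,0,0]],
  ],
  hand=0,
)

```text
time_s: 18.55
tcp_pos: [0.6219, 0.0878, 0.1541]
ee_rot: [[0.502, -0.863, 0.059], [-0.223, -0.063, 0.973], [-0.836, -0.502, -0.224]]
wrist_force: [4.2, 0.6, 2.4]
gripper_width: 0.115
```

Run:
```python
from h import *
foot(); 
s=r.sense();p=np.array(s['tcp_pos']);M=np.array(s['ee_rot']);print('dir u in tool',M.T@U)
```

```text
face tcp n,y,u [ 0.6198  0.042  -0.1799] t 18.55 F [ 4.9  0.3 -0.1] w 0.115 rot err [ -0.02 -15.02   0.11] j [ 21.  16. -46.  81. -23. -96.]
dir u in tool [-0.96583083 -0.00192275 -0.25916483]
```

Request:
play_rows(
  plan=[
    [[-0.7,0,-0.19,0,0,0],[-1.9,0,-0.52,0,0,0],[-3.1,0,-0.83,0,0,0],[-4.3,0,-1.15,0,0,0],[-5.5,0,-1.48,0,0,0]],
  ],
)

```text
time_s: 19.18
tcp_pos: [0.592, 0.0857, 0.2011]
ee_rot: [[0.499, -0.865, 0.057], [-0.222, -0.064, 0.973], [-0.838, -0.498, -0.224]]
wrist_force: [5.9, 1.4, -3.8]
gripper_width: 0.111
```

Request:
play_rows(
  plan=[
    [[-1.2,0,-0.32,0,0,0],[-2.4,-0.1,-0.64,0,0,0],[-3.8,-0.3,-1.02,0,0,0],[-5.2,-0.6,-1.4,0,0,0],[-6.6,-1,-1.77,0,0,0]],
  ],
)

```text
time_s: 19.8
tcp_pos: [0.5645, 0.0819, 0.2629]
ee_rot: [[0.494, -0.867, 0.058], [-0.226, -0.063, 0.972], [-0.839, -0.493, -0.228]]
wrist_force: [0.3, 0.0, -4.7]
gripper_width: 0.113
```

Run:
```python
from h import *
foot(); 
for n in('scene','side','wrist'):
    im,D=r.capture(n); cv2.imwrite(f'pics/{n}2.png',im); np.savez(f'{n}2.npz',im=im,D=D)
```

```text
face tcp n,y,u [ 0.6242  0.0404 -0.0568] t 19.8 F [-2.1  0.  -4.2] w 0.113 rot err [  0.04 -15.18  -0.43] j [ 34.   4. -40.  48. -38. -71.]
```

View pics/scene2.png

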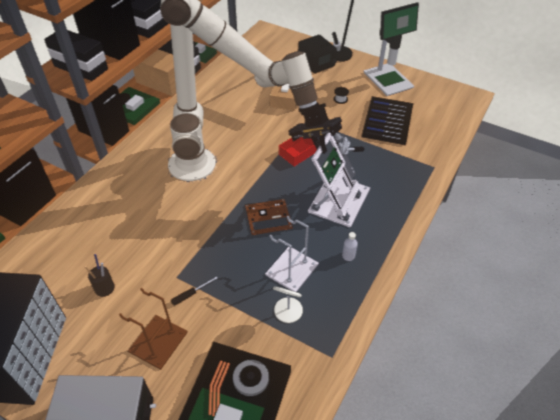

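View pics/side2.png

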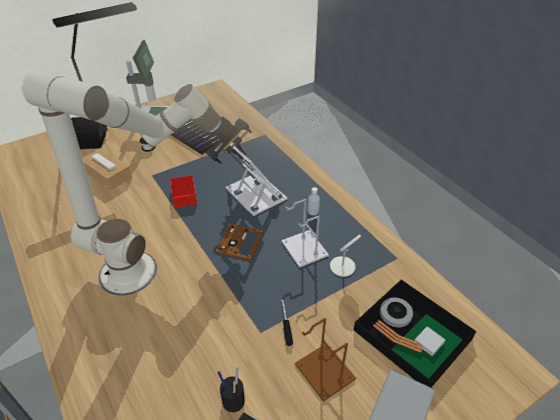

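View pics/wrist2.png

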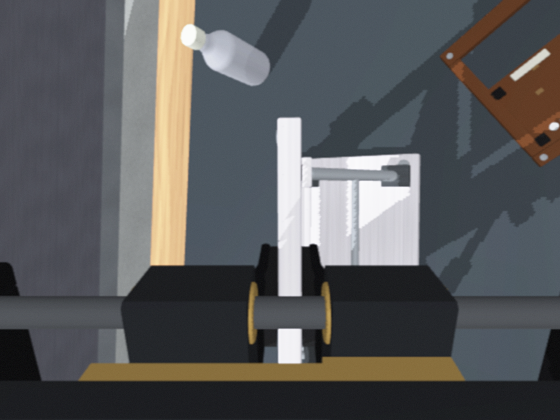

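Run:
```python
from h import *
for n in('scene','side'):
    z=np.load(f'{n}2.npz'); im,D=z['im'],z['D']; C=cal(n); P=cloud(C,D)
    m=(P[...,2]>.185)&(P[...,2]<.26)&(P[...,0]>.48)&(P[...,0]<.75)&(P[...,1]>-.36)&(P[...,1]<-.15)&(D>0)
    q=P[m]; print(n,m.sum()); print(q.round(3)[np.argsort(q[:,1])][::max(1,len(q)//40)].tolist())
    x0,y0=(255,205) if n=='scene' else (270,185)
    cv2.imwrite(f'pics/hk_{n}.png',cv2.resize(im[y0:y0+90,x0:x0+90],None,fx=6.5,fy=6.5,interpolation=cv2.INTER_CUBIC))
```

```text
scene 148
[[0.652, -0.324, 0.199], [0.654, -0.322, 0.22], [0.646, -0.322, 0.214], [0.616, -0.321, 0.226], [0.642, -0.32, 0.215], [0.65, -0.319, 0.187], [0.622, -0.319, 0.222], [0.626, -0.318, 0.213], [0.622, -0.318, 0.216], [0.64, -0.317, 0.216], [0.614, -0.317, 0.214], [0.636, -0.316, 0.212], [0.643, -0.316, 0.216], [0.583, -0.315, 0.203], [0.609, -0.315, 0.214], [0.639, -0.314, 0.217], [0.582, -0.314, 0.196], [0.574, -0.314, 0.212], [0.578, -0.313, 0.203], [0.611, -0.313, 0.219], [0.623, -0.312, 0.215], [0.63, -0.312, 0.214], [0.577, -0.311, 0.211], [0.579, -0.31, 0.2], [0.575, -0.308, 0.211], [0.616, -0.306, 0.209], [0.662, -0.223, 0.189], [0.664, -0.222, 0.211], [0.661, -0.221, 0.192], [0.629, -0.22, 0.219], [0.64, -0.219, 0.214], [0.659, -0.218, 0.203], [0.635, -0.218, 0.22], [0.659, -0.218, 0.192], [0.62, -0.218, 0.216], [0.631, -0.217, 0.217], [0.638, -0.217, 0.216], [0.657, -0.216, 0.216], [0.615, -0.216, 0.206], [0.611, -0.215, 0.198], [0.607, -0.215, 0.2], [0.603, -0.214, 0.202], [0.61, -0.214, 0.201], [0.583, -0.213, 0.2], [0.628, -0.213, 0.216], [0.609, -0.212, 0.204], [0
[... 441 characters left out ...]
.315, 0.22], [0.6, -0.315, 0.208], [0.57, -0.315, 0.214], [0.576, -0.314, 0.205], [0.572, -0.312, 0.201], [0.568, -0.312, 0.213], [0.581, -0.312, 0.2], [0.601, -0.308, 0.202], [0.626, -0.225, 0.223], [0.659, -0.224, 0.211], [0.659, -0.224, 0.221], [0.651, -0.222, 0.214], [0.607, -0.221, 0.209], [0.657, -0.22, 0.204], [0.644, -0.22, 0.215], [0.604, -0.219, 0.199], [0.622, -0.219, 0.216], [0.613, -0.218, 0.209], [0.618, -0.218, 0.222], [0.627, -0.217, 0.217], [0.601, -0.216, 0.198], [0.611, -0.216, 0.199], [0.593, -0.215, 0.197], [0.576, -0.215, 0.215], [0.621, -0.214, 0.207], [0.586, -0.213, 0.193], [0.644, -0.212, 0.215], [0.582, -0.212, 0.199], [0.592, -0.21, 0.198], [0.615, -0.209, 0.212]]
```

View pics/hk_scene.png

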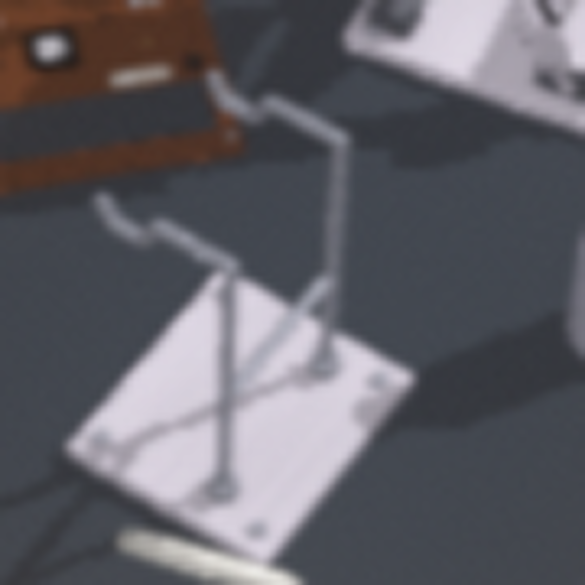

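View pics/hk_side.png

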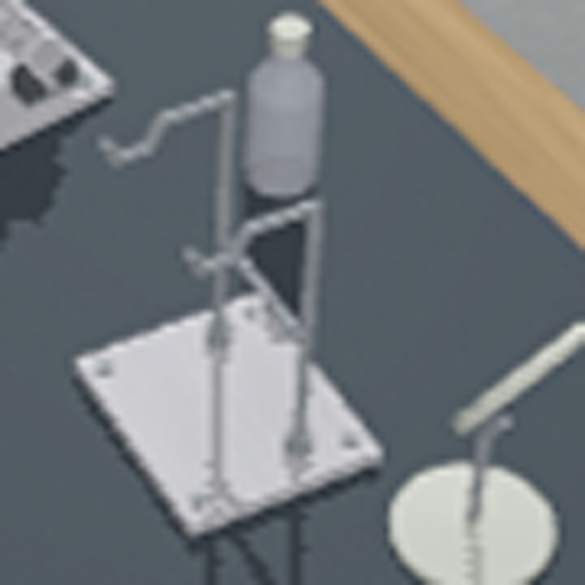

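```bash
cat >> h.py <<'E'
ps=np.radians(-5.5); SX=np.array([np.cos(ps),np.sin(ps),0]); SY=np.array([-np.sin(ps),np.cos(ps),0])
RS=cols([0,0,-1],-SX)@Ro.from_rotvec([0,15,0],degrees=True).as_matrix()
HT=np.array([.592,-.265,.200])
def bp(dx,dy,z): # tcp for bar centre at hook-frame offset
    return HT+dx*SX+dy*SY+np.array([0,0,z-.2])-.006*SY+.019*RS[:,0]
def bar():
    s=r.sense(); M=np.array(s['ee_rot']); b=np.array(s['tcp_pos'])-.019*M[:,0]+.006*SY-HT
    print('bar in hook',np.round([b@SX,b@SY,b[2]],4),'t',s['time_s'],'F',np.round(s['wrist_force'],1),'w',round(s['gripper_width'],3),'rot err',np.round(Ro.from_matrix(M.T@RS).as_rotvec(degrees=True),2),'j',np.round(s['joints'],0))
E
python3 - <<'E'
from h import *
go([.50,.04,.38],RS);bar(); print(bp(-.08,0,.3))
E
```

```text
row [-12.0, 0.21, -7.16] [0.143, 0.246, 3.116]
bar in hook [-0.0693  0.3531  0.0803] t 19.95 F [ 1.4 -0.1 -5. ] w 0.112 rot err [ 1.43  2.46 31.16] j [ 34.   4. -39.  48. -38. -71.]
[ 0.5113219  -0.26819964  0.28164741]
```

Request:
play_rows(
  plan=[
    [[-3.5,0,-1.2,0,0,0],[-7,0,-2.5,0,0,0.5],[-10,0.1,-4.2,0.05,0.1,1.2],[-12,0.2,-5.8,0.1,0.15,1.9],[-12,0.2,-7.2,0.14,0.2,2.6]],
  ],
)

```text
time_s: 20.58
tcp_pos: [0.5006, 0.0402, 0.3825]
ee_rot: [[0.066, -0.994, 0.092], [-0.254, 0.072, 0.964], [-0.965, -0.087, -0.248]]
wrist_force: [-0.9, 0.8, -3.6]
gripper_width: 0.107
```

Run:
```python
from h import *
bar();go(bp(-.08,0,.30),RS);print(r.sense()['tcp_pos'])
```

```text
bar in hook [-0.1219  0.3058  0.2009] t 20.575 F [-0.9  0.8 -3.6] w 0.107 rot err [0.04 0.64 5.19] j [ 32.   5.  -7.  15. -83. -39.]
row [17.65, -2.4, -27.15] [0.004, 0.064, 0.519]
[0.5006382  0.04024149 0.38253659]
```

Request:
play_rows(
  plan=[
    [[2,-0.4,-5,0,0,0.2],[5,-0.8,-10,0,0,0.4],[8.5,-1.3,-15,0,0.06,0.52],[12,-1.8,-20,0,0.06,0.52],[15,-2.2,-24,0,0.06,0.52]],
  ],
)

```text
time_s: 21.2
tcp_pos: [0.5099, -0.2333, 0.2958]
ee_rot: [[-0.027, -0.995, 0.093], [-0.257, 0.097, 0.961], [-0.966, 0.002, -0.259]]
wrist_force: [1.0, 0.4, -4.4]
gripper_width: 0.116
```

Request:
play_rows(
  plan=[
    [[1.2,0,-1.7,0,0,0],[2.5,0,-3,0,0,0],[2.5,0,-3,0,0,0],[2.5,0,-3,0,0,0]],
  ],
)

```text
time_s: 21.7
tcp_pos: [0.5082, -0.266, 0.2829]
ee_rot: [[-0.022, -0.996, 0.092], [-0.258, 0.094, 0.961], [-0.966, -0.003, -0.259]]
wrist_force: [-0.3, -0.5, -3.8]
gripper_width: 0.109
```

Run:
```python
from h import *
C=cal('wrist');bar();go(bp(-.08,0,.30),RS)
im,D=r.capture('wrist'); cv2.imwrite('pics/w14.png',im); np.savez('w14.npz',im=im,D=D,C=np.array(C,dtype=object))
for n in('scene','side'):
    im,D=r.capture(n); cv2.imwrite(f'pics/{n}3.png',im); np.savez(f'{n}3.npz',im=im,D=D)
```

```text
bar in hook [-0.0833  0.0019  0.1012] t 21.7 F [-0.3 -0.5 -3.8] w 0.109 rot err [ 0.05 -0.03  0.17] j [ -4.  13. -12.  16. -67.  -8.]
row [0.17, -0.33, -0.15] [0.005, -0.003, 0.017]
```

View pics/w14.png

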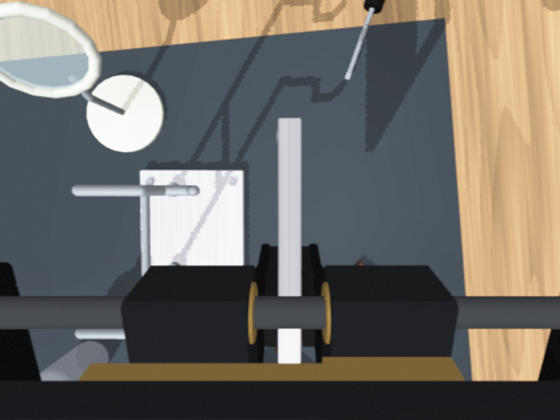

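View pics/scene3.png

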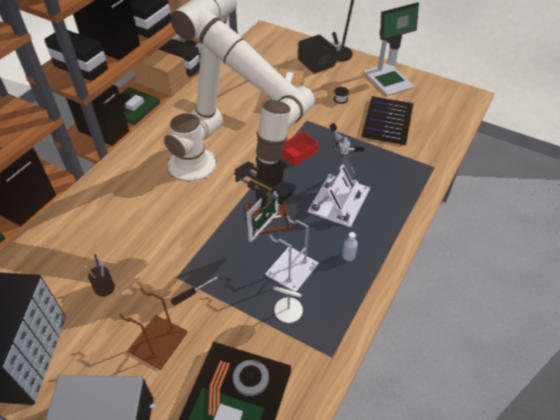

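Run:
```python
from h import *
z=np.load('w14.npz',allow_pickle=True); im,D,C=z['im'],z['D'],z['C']
P=cloud(C,D); H=np.stack([(P-HT)@SX,(P-HT)@SY,P[...,2]-.2],-1)
m=(D>0)&(abs(H[...,2])<.05)&(abs(H[...,0])<.1); m[265:]=0; m[:,:60]=0;m[:,262:]=0
q=H[m]; print(len(q), np.percentile(q,[0,2,50,98,100],axis=0).round(4))
for u in range(70,204,6):
    vv=np.where(m[:,u])[0]
    if len(vv): 
        c=H[vv,u]; i=np.argmax(c[:,2]); print(u,vv.min(),vv.max(),c.mean(0).round(4),c[:,2].max().round(4))
# lower hook rows 330-340
for u in (85,100,115): print(H[334,u].round(4))
# bar
b=(D>0)&(abs(H[...,2]-.108)<.012); b[240:]=0; b[:,:270]=0;b[:,310:]=0
q=H[b]; print('bar',len(q),np.percentile(q,[0,2,50,98,100],axis=0).round(4))
for v in range(120,245,20):
    c=H[v][b[v]]; print(v,c.mean(0).round(4))
```

```text
1942 [[-0.0205 -0.1861 -0.05  ]
 [-0.0181 -0.1826 -0.0483]
 [ 0.0388 -0.0481  0.0102]
 [ 0.0986 -0.0431  0.0189]
 [ 0.1    -0.0429  0.0204]]
70 19 37 [ 0.0951 -0.1777 -0.0341] -0.0308
76 23 195 [ 0.085  -0.138  -0.0239] 0.019
82 29 195 [ 0.0776 -0.1239 -0.0189] 0.0189
88 34 195 [ 0.0735 -0.1192 -0.0197] 0.0188
94 185 195 [ 0.05   -0.0466  0.0173] 0.0184
100 185 195 [ 0.0458 -0.0466  0.0176] 0.019
106 185 195 [ 0.0418 -0.0466  0.0173] 0.019
112 185 195 [ 0.0377 -0.0466  0.0174] 0.0186
118 185 195 [ 0.0334 -0.0469  0.0177] 0.0195
124 185 195 [ 0.0294 -0.0466  0.0174] 0.0188
130 185 195 [ 0.0254 -0.0466  0.0173] 0.0184
136 185 195 [ 0.0213 -0.0466  0.0173] 0.0189
142 185 195 [ 0.0172 -0.0467  0.0172] 0.0186
148 185 195 [ 0.0145 -0.0466  0.0137] 0.0152
154 185 195 [ 0.0122 -0.0466  0.0089] 0.0109
160 185 195 [ 0.0098 -0.0466  0.0038] 0.0063
166 185 195 [ 0.0072 -0.0466 -0.001 ] 0.0001
172 185 195 [ 0.0027 -0.0466 -0.0008] 0.0011
178 185 195 [-0.0017 -0.0466 -0.0009] 0.0005
184 185 195 [-0.0062 -0.0466 -0.0005] 0.001
190 185 195 [-0.0137 -0.0467  0.0106] 0.0138
196 185 195 [-0.0185 -0.0467  0.0127] 0.0145
[0.0578 0.0529 0.0182]
[0.0475 0.053  0.0179]
[0.0372 0.0531 0.0177]
bar 2923 [[-0.0886 -0.0776  0.1003]
 [-0.0885 -0.0765  0.1076]
 [-0.0834 -0.0522  0.1091]
 [-0.0787 -0.027   0.1105]
 [-0.078  -0.0261  0.1114]]
120 [-0.0835 -0.0766  0.1092]
140 [-0.0833 -0.0683  0.1089]
160 [-0.0836 -0.0598  0.109 ]
180 [-0.0836 -0.0514  0.1092]
200 [-0.0836 -0.0429  0.1092]
220 [-0.0836 -0.0343  0.1091]
240 [nan nan nan]<stdin>:16: RuntimeWarning: Mean of empty slice.
  ret = um.true_divide(
```

Run:
```python
from h import *
go(bp(-.08,0.003,.232),RS); M=np.array(r.sense()['ee_rot']); print(M.T@SX,M.T@[0,0,-1])
```

```text
row [6.73, -0.28, 1.89] [0.007, -0.002, 0.025]
[ 0.00428399 -0.99999012 -0.00118562] [0.96581221 0.00383024 0.25921439]
```

Request:
play_rows(
  plan=[
    [[2,-0.1,0.55,0,0,0],[4,-0.2,1.1,0,0,0],[6,-0.3,1.6,0,0,0],[6.7,-0.3,1.9,0,0,0.02],[6.7,-0.3,1.9,0,0,0.02]],
  ],
)

```text
time_s: 22.48
tcp_pos: [0.5116, -0.2655, 0.2136]
ee_rot: [[-0.025, -0.995, 0.091], [-0.258, 0.095, 0.961], [-0.966, 0.001, -0.26]]
wrist_force: [-0.8, -1.0, -3.5]
gripper_width: 0.109
```

Request:
play_rows(
  plan=[
    [[0,0,0,0,0,0],[0,0,0,0,0,0]],
  ],
)

```text
time_s: 22.72
tcp_pos: [0.5118, -0.2658, 0.2144]
ee_rot: [[-0.024, -0.995, 0.093], [-0.258, 0.096, 0.961], [-0.966, -0.001, -0.259]]
wrist_force: [0.2, 0.1, -3.5]
gripper_width: 0.113
```

Run:
```python
from h import *
bar();go(bp(-.0,0.003,.232),RS)
for n in('side','wrist'):
    im,D=r.capture(n); np.savez(f'{n}4.npz',im=im,D=D); cv2.imwrite(f'pics/{n}4.png',im if n=='wrist' else cv2.resize(im[130:290,200:380],None,fx=4,fy=3.5,interpolation=cv2.INTER_CUBIC))
```

```text
bar in hook [-0.0798  0.0024  0.0327] t 22.725 F [ 0.2  0.1 -3.5] w 0.113 rot err [-0.01 -0.03  0.07] j [ -4.  16. -18.  18. -58. -11.]
row [0.06, -7.97, 0.08] [-0.001, -0.003, 0.007]
```

View pics/side4.png

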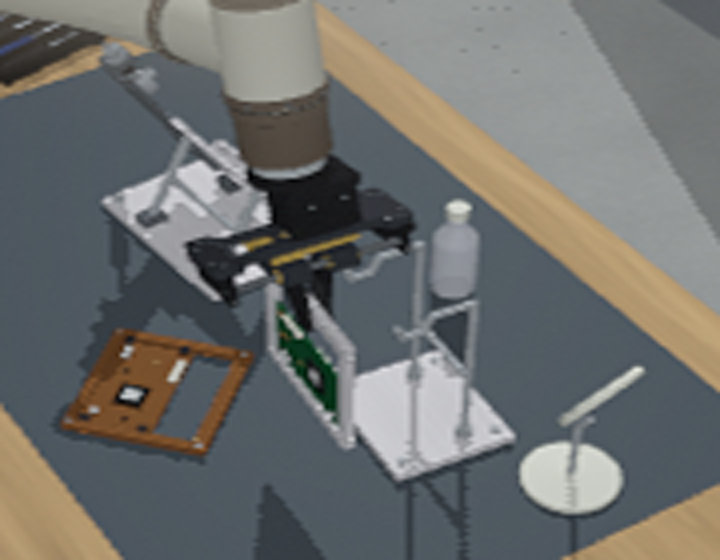

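Request:
play_rows(
  plan=[
    [[0,-2,0.1,0,0,0],[0,-4,0.1,0,0,0],[0,-6,0.1,0,0,0],[0.1,-7.9,0.1,0,0,0],[0.1,-7.9,0.1,0,0,0]],
  ],
)

```text
time_s: 23.45
tcp_pos: [0.5909, -0.2727, 0.2116]
ee_rot: [[-0.026, -0.995, 0.092], [-0.258, 0.096, 0.961], [-0.966, 0.001, -0.259]]
wrist_force: [-0.7, -0.3, -5.6]
gripper_width: 0.112
```

Request:
play_rows(
  plan=[
    [[0,0,0,0,0,0],[0,0,0,0,0,0]],
  ],
)

```text
time_s: 23.7
tcp_pos: [0.5893, -0.2727, 0.2123]
ee_rot: [[-0.026, -0.995, 0.092], [-0.258, 0.096, 0.961], [-0.966, 0.001, -0.259]]
wrist_force: [-0.2, 0.7, -5.3]
gripper_width: 0.109
```

Run:
```python
from h import *
C=cal('wrist');bar();go(bp(-.001,0.003,.2085),RS)
im,D=r.capture('wrist'); cv2.imwrite('pics/w15.png',im)
P=cloud(C,D); H=np.stack([(P-HT)@SX,(P-HT)@SY,P[...,2]-.2],-1)
b=(D>0)&(abs(H[...,2]-.04)<.01); b[240:]=0; b[:,:270]=0;b[:,310:]=0
q=H[b]; print('bar',len(q),np.percentile(q,[0,2,50,98,100],axis=0).round(4))
```

```text
bar in hook [-0.0019  0.003   0.0307] t 23.7 F [-0.2  0.7 -5.3] w 0.109 rot err [ 0.01 -0.03 -0.05] j [ -4.  23.  -7.  17. -61. -10.]
row [2.14, -0.1, 0.57] [0.001, -0.003, -0.005]
bar 2930 [[-0.0072 -0.0766  0.0304]
 [-0.0071 -0.0755  0.0368]
 [-0.002  -0.051   0.0384]
 [ 0.0027 -0.0259  0.0397]
 [ 0.0033 -0.0247  0.0409]]
```

View pics/w15.png

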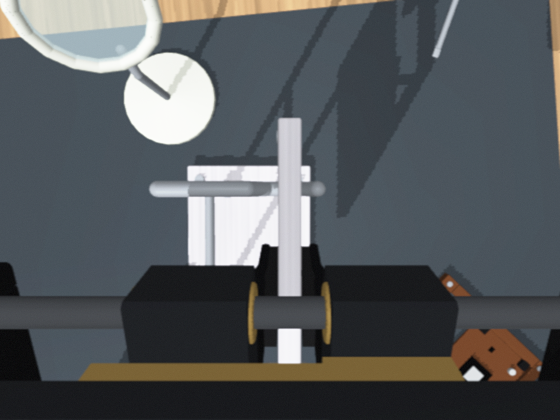

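Bar (column 290) is over the -y hook's throat, between the tip (320,189) and the shank. Lower it.

Request:
play_rows(
  plan=[
    [[0.6,-0.1,0.16,0,0,0],[1.2,-0.1,0.32,0,0,0],[1.7,-0.1,0.46,0,0,0],[2.1,-0.1,0.56,0,0,0],[2.2,-0.1,0.58,0,0,0]],
  ],
)

```text
time_s: 24.38
tcp_pos: [0.591, -0.2729, 0.1895]
ee_rot: [[-0.026, -0.995, 0.092], [-0.258, 0.096, 0.961], [-0.966, 0.001, -0.26]]
wrist_force: [-0.8, 1.4, -0.8]
gripper_width: 0.109
```

Run:
```python
from h import *
bar()
```

```text
bar in hook [-0.0002  0.003   0.0079] t 24.375 F [-0.8  1.4 -0.8] w 0.109 rot err [ 0.02 -0.05 -0.05] j [ -4.  24.  -9.  18. -58. -11.]
```

Request:
play_rows(
  plan=[
    [[0,0,0,0,0,0],[0,0,0,0,0,0],[0,0,0,0,0,0],[0,0,0,0,0,0],[0,0,0,0,0,0]],
  ],
  hand=0.4,
)

```text
time_s: 25.0
tcp_pos: [0.591, -0.2729, 0.1895]
ee_rot: [[-0.025, -0.995, 0.092], [-0.258, 0.096, 0.961], [-0.966, 0.0, -0.259]]
wrist_force: [-0.3, -0.7, -0.2]
gripper_width: 0.395
```

Run:
```python
from h import *
C=cal('wrist');bar()
im,D=r.capture('wrist'); cv2.imwrite('pics/w16.png',im)
P=cloud(C,D); H=np.stack([(P-HT)@SX,(P-HT)@SY,P[...,2]-.2],-1)
b=(D>0)&(abs(H[...,2]-.014)<.01)&(abs(H[...,0])<.02); b[240:]=0; b[:,:250]=0;b[:,340:]=0
q=H[b]; print('bar',len(q),np.percentile(q,[0,2,50,98,100],axis=0).round(4))
```

```text
bar in hook [-0.0002  0.003   0.0078] t 25.0 F [-0.3 -0.7 -0.2] w 0.395 rot err [ 0.01 -0.03 -0.02] j [ -4.  24.  -9.  18. -58. -11.]
bar 3495 [[-0.02   -0.0765  0.004 ]
 [-0.0175 -0.0751  0.0058]
 [-0.0007 -0.0481  0.0158]
 [ 0.015  -0.0263  0.0172]
 [ 0.0165 -0.0249  0.0184]]
```

View pics/w16.png

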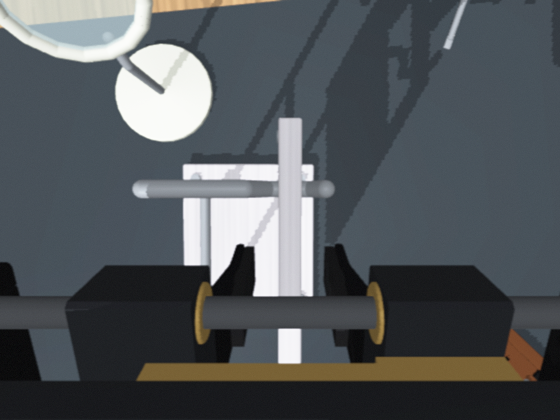

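Hanging still with the jaws open. Retreat along the tool axis.

Request:
play_rows(
  plan=[
    [[-1,0,0,0,0,0],[-3,0,0,0,0,0],[-6,0,0,0,0,0],[-10,0,0,0,0,0],[-15,0,0,0,0,0]],
  ],
)

```text
time_s: 25.68
tcp_pos: [0.5944, -0.2337, 0.3355]
ee_rot: [[-0.027, -0.995, 0.092], [-0.258, 0.096, 0.961], [-0.966, 0.002, -0.259]]
wrist_force: [0.5, -0.1, 0.7]
gripper_width: 0.402
```

Request:
play_rows(
  plan=[
    [[-2,3,0,0,0,0],[-4,8,0,0,0,0],[-4,13,0,0,0,0],[-4,18,0,0,0,0],[-4,18,0,0,0,0]],
  ],
)

```text
time_s: 26.3
tcp_pos: [0.4139, -0.2065, 0.375]
ee_rot: [[-0.022, -0.995, 0.093], [-0.258, 0.095, 0.961], [-0.966, -0.003, -0.259]]
wrist_force: [-0.0, 1.0, 0.3]
gripper_width: 0.401
```

Run:
```python
from h import *
for n in('scene','side'):
    im,D=r.capture(n); np.savez(f'{n}5.npz',im=im,D=D); C=cal(n); P=cloud(C,D); H=np.stack([(P-HT)@SX,(P-HT)@SY,P[...,2]-.2],-1)
    b=(D>0)&(abs(H[...,0])<.04)&(abs(H[...,1])<.1)&(H[...,2]>-.15)&(H[...,2]<.03)
    hsv=cv2.cvtColor(im,cv2.COLOR_BGR2HSV); g=b&(hsv[...,1]>120)&(abs(hsv[...,0].astype(int)-60)<25)
    q=H[g]; print(n,len(q)); 
    if len(q)>10:
        c=q.mean(0); nn=np.linalg.svd(q-c)[2][2]; print('green c',c.round(4),'normal',nn.round(3))
    x0,y0=(215,120) if n=='scene' else (200,130)
    cv2.imwrite(f'pics/{n}5.png',cv2.resize(im[y0:y0+190,x0:x0+200],None,fx=3.2,fy=3.1,interpolation=cv2.INTER_CUBIC))
```

```text
scene 0
side 134
green c [-0.0019 -0.0047 -0.0761] normal [-1.     0.002 -0.016]
```

View pics/scene5.png

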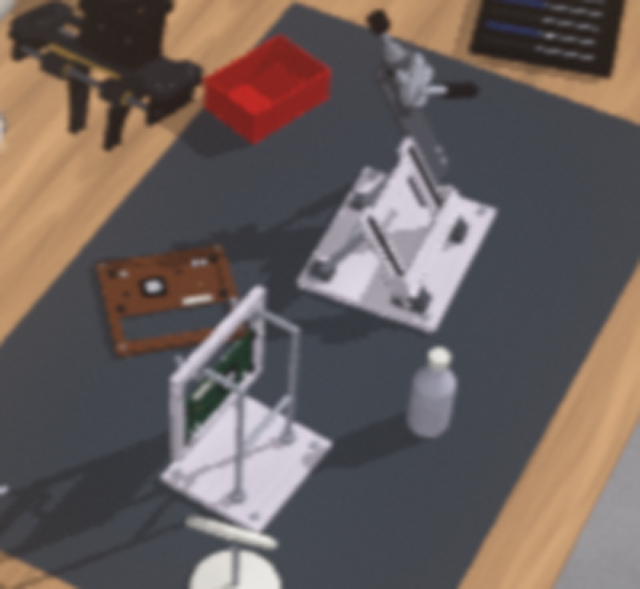

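View pics/side5.png

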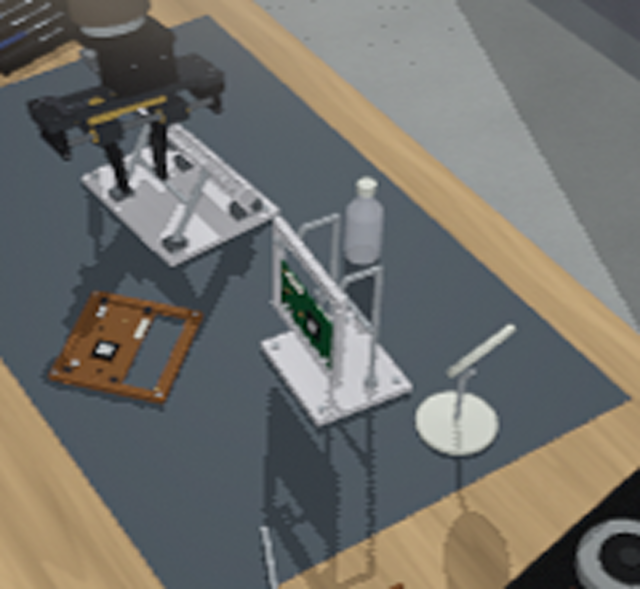

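Request:
play_rows(
  plan=[
    [[0,0,0,0,0,0],[0,0,0,0,0,0],[0,0,0,0,0,0],[0,0,0,0,0,0],[0,0,0,0,0,0]],
  ],
)

```text
time_s: 27.02
tcp_pos: [0.4168, -0.2066, 0.3729]
ee_rot: [[-0.026, -0.995, 0.092], [-0.258, 0.096, 0.961], [-0.966, 0.001, -0.259]]
wrist_force: [0.2, 0.2, -0.2]
gripper_width: 0.401
```

Run:
```python
from h import *
a=np.load('side5.npz'); im,D=r.capture('side'); C=cal('side'); P=cloud(C,D); H=np.stack([(P-HT)@SX,(P-HT)@SY,P[...,2]-.2],-1)
hsv=cv2.cvtColor(im,cv2.COLOR_BGR2HSV); g=(D>0)&(abs(H[...,0])<.04)&(abs(H[...,1])<.1)&(abs(H[...,2]+.06)<.09)&(hsv[...,1]>120)&(abs(hsv[...,0].astype(int)-60)<25)
q=H[g];c=q.mean(0);print(c.round(4),np.linalg.svd(q-c)[2][2].round(3))
print('img diff',cv2.absdiff(im,a['im'])[180:260,270:340].mean())
# bar top and clamp knob in the scene view
im,D=r.capture('scene'); C=cal('scene'); P=cloud(C,D); H=np.stack([(P-HT)@SX,(P-HT)@SY,P[...,2]-.2],-1)
t=(D>0)&(abs(H[...,0])<.012)&(abs(H[...,1])<.09)&(H[...,2]>.009)&(H[...,2]<.03); print('bar top',np.median(H[t],0).round(4),t.sum())
F=np.stack([P@N,P@yc,P@U],-1); k=(D>0)&(np.abs(F-[.622,.169,-.036]).max(-1)<.025)&(cv2.cvtColor(im,cv2.COLOR_BGR2HSV)[...,2]<70)
print('knob top u',np.percentile(F[k][:,2],95).round(4),'n',k.sum())
print(r.finish_job(), r.sense()['time_s'])
```

```text
[-0.002  -0.0046 -0.0756] [-1.     0.012 -0.   ]
img diff 0.43726190476190474
bar top [ 0.0014 -0.0017  0.0137] 133
knob top u -0.0223 n 30
the job is handed in; nothing more can be done
the job is handed in; nothing more can be done
```

The carrier is hanging by its top bar in both hooks of the steel drying stand, and I handed the job in at about 27 s. No verdict was reported.

- **Plunger:** I gripped the knob and pulled it along the face until it met the stop. The camera measured about 19 mm of travel, and the last scene image still shows it drawn.
- **Lever:** I pressed it down with shut fingers until it hit its end stop (24 N on the fingers). The last scene picture shows it still down.
- **Carrier in the cradle:** The straight grasp ran a wrist joint up against its range. I instead gripped the bar with the tool leaned 15° sideways, then lifted the carrier out, turned it upright and threaded it onto the hooks.
- **Hanging check:** At release the bar centre was about 0 mm fore and aft, 3 mm sideways and 8 mm above the hook floor. The last pictures show the carrier within about 1° of upright and not moving.
- **Bystanders:** I checked the bottle, parts bin and magnifier only by eye, and they appear undisturbed. The screwdriver was mostly out of the last crops. I did not measure any of them again.

One check disagreed slightly: in the coarser scene view the bar's top read about 14 mm above the floor, against roughly 16 mm from the wrist camera. Both still put the bar centre inside the allowed 3 to 13 mm.

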